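# Clamp a bending fork in a crank-driven smithy vise

### The job

Stand the two-pronged bending fork upright on the bed of the vise, about midway along the jaws, and let go of it. Then fit the crank onto the vise's square shaft, take it by its knob and wind it clockwise through its two-odd turns until the screw comes up to its stop and the fork is clamped against the fixed jaw. Finally lift the crank off, stand it upright on its plywood board again and leave it there, with the fork still clamped and the hammer, brush and tongs left where they lie.

Things in the scene. Friction and masses are not known exactly. Their poses are not given: they have to be found in the camera images.
- fixed_jaw_foot (a point): On the low grey bench vise (fixed, base 250 x 110 x 20 mm): foot of the fixed jaw's face, midway along the 90 mm jaws, on the level bed 20 mm above the bench. x points level from the fixed jaw to the moving jaw and drive end, y along the jaws, z up. Jaws rise 32 mm above the bed. Square shaft's axis: 165 mm away along x. Gap between jaws: 51.5 mm at screw 0, less 1.75 mm per rad.
- jaw_pad: Steel pad, 90 mm long and 31 mm high, on the moving jaw's face; origin at the foot of its back, axes as the vise's (x away from the fixed jaw). It is sprung (4 N/mm, up to 8 mm) and gives as it clamps the fork, about 4 mm at the screw's stop; it pushes the fork along the bed to the fixed jaw.
- shaft_foot (a point): Point on the axis of the vise's upright square shaft, at the foot of the square, on top of a round collar 44 mm across, 66 mm above the bench. The square is 18 mm wide and stands 34 mm above this point; its top 10 mm taper to a 9 mm square. Turns with the shaft: x and y are square to its flats, z up. It turns stiffly (0.1 N m) and stays where it is left.
- screw (a joint): Turning of the square shaft, rad; grows as it turns clockwise seen from above, which closes the jaws. Starts between 0 and 2; hard stop at 14.5. The pad meets the fork about 2.2 rad before the stop.
- crank_center (a point): Loose crank (0.53 kg, dark steel, upright on its board at start): point on the hub axis 44 mm above its underside. Hub 40 x 40 x 43 mm, square socket below (20.4 mm wide, 40 mm deep, flats square to x, y: fits in 4 positions, 0.15 rad of play); on it a 28 x 28 mm head, 43 to 88 mm up, to grip. Arm along x. Fitted, the underside rests on the collar: this point is 44 mm over shaft_foot.
- knob_grip (a point): Middle of the crank's upright wooden knob, 26 mm in diameter, 56 mm high; 79 mm from the hub axis along crank x, 75 mm above the crank's underside. The arm that carries it is 20 mm wide and lies 28 to 40 mm above the underside. The knob spins freely on its spindle, so it can be held in one attitude while winding.
- crank_knob: The same wooden knob as a body; origin at the centre of its underside, 44 mm above the crank's underside.
- crank_board: The crank's board: plywood, 200 x 200 x 12 mm, fixed to the bench; origin at the centre of its underside, axes along its edges.
- fork_center (a point): Middle of the bending fork (steel, about 0.68 kg, loose, starts upright on the bench), 42.5 mm above its underside. Foot block 30 mm (along x) x 70 mm (along y) x 35 mm high; two round upright prongs, 14 mm in diameter and 50 mm high, stand on it at y = +20 and -20 mm (54 mm over both). It goes between the jaws with its y axis along them.
- fork: The same fork as a body; origin at the centre of its underside.
- hammer: Hammer lying at the far side of the bench, 280 mm long; leave alone.
- brush: Wire brush lying at the far side of the bench; leave alone.
- tongs: Tongs lying at the far side of the bench, 250 mm long; leave alone.
There are look-alikes about, which are no part of the job. What is shaped like the fork but pink or turquoise is not meant.

How it is judged:
By the outcome, as a careful person would: the job done as asked, in the order asked, and still so for the second after the job is handed in, with the robot touching nothing.
It also fails if it takes over 72 s, if anything falls off the work surface, if the arm or the gripper's body presses on something with over 40 N, if the wrist force passes 120 N, or if a joint passes its speed limit or range.

### The arm

A 6-joint arm with a two-finger parallel gripper is mounted at the origin on the work surface. World frame = base frame: x ahead of the robot, y to its left, z up, the work surface at z = 0. Lengths are in m, angles in rad, forces in N, time in s.
With the tool pointing down it reaches from about 0.25 to 0.775 m from the base axis. Payload 4 kg.
Tool frame: the origin (TCP) lies at the very end of the fingers, on their centre line; the grasp point (between the pads) lies 19 mm behind it; z points along the fingers, x is the direction in which the jaws open and shut, and the axes are right-handed (so a half turn about z gives the same grasp; the last joint's range is limited). The gripper opens to 94 mm and grips with 3 to 60 N. Pads are 16 mm wide; open, the fingers measure 119 mm over their backs; the gripper's body (75 mm by 177 mm) begins 78 mm behind the grasp point.
Start: joints at [-1.337, 0.087, 1.371, -0, 1.684, -0.103], TCP at [0.182, -0.519, 0.206] pointing down, gripper open.
Joint ranges: [-3.1, 3.1], [-0.76, 2.03], [0.27, 2.55], [-1.08, 4.22], [0.17, 2.65], [-2.57, 2.57]. Speed limits (rad/s): [2.79, 2.79, 3.14, 3.14, 3.14, 3.14].

### API

Orientations are given as [roll, pitch, yaw] about the fixed x, y, z axes, in that order (R = Rz(yaw) Ry(pitch) Rx(roll)).
In Python, from bench import robot, cams, ticket gives the robot as it stands.
- The arm moves only by the tool jog_arm, never from a script. Its argument "series" is a list of rows, each an object of numbers: "x", "y", "z": the shift along the tool's x, y, z in m; "rx", "ry", "rz": the turn, a rotation vector about the tool's x, y, z in degrees. A call has 1 to 12 rows; each row shifts and turns the pose as measured when the row begins, along the tool's axes as they then stand; what a row does not reach is not made up. A row lasts 1/12 s, in which the tool goes at most 41.7 mm and 7.16 degrees, less where a joint would pass 70% of its speed; a pose out of reach is approached as far as the arm can. A call with a gripper value outside its range is refused whole. "claw" is the opening, from 0 (shut) to 1 (fully open), set as the call begins (left out, the last holds). The fingers move at their own pace and stop on an object; the grip force is fixed at half the most. Time passes only in rows, so rows that do not move let the fingers close. It gives the time, the measured TCP pose, the force and the opening at its end, in the units of the state.
- robot.get_obs(): the state, without advancing time (a new reading comes with each control period).
- cams.snapshot(name): name is "scene" or "top" or "wrist"; returns a dict with "img" (420x560x3 uint8, red, green, blue), "mtx" (3x3 intrinsics, pixels), "k1" (the pictures are not rectified: a ray, as slopes to the right and down, at radius r is drawn at 1 + k1 r^2 times it, then the intrinsics apply), "origin" and "attitude" of the camera in the world. Camera axes: x right, y down, z forward; pixel columns grow to the right and rows downward; lengths in m; the calibration is good to about 2 mm. A picture is of the moment at which its call begins. There is no depth.
- ticket.close_job(): hands the job in, once; it reports no verdict.
Trained networks look in a picture, given as the dict that the camera call returned (one of the last four; its "shot" number tells which), for a name from the list of things; names that differ only in an ending like _2 or _b are one class to them, and where a whole thing is asked for, a point or a joint stands for the part that bears it (a point fixed in the world has none). Each returns a list of dicts, best first, with "p" (0 to 1); they miss things now and then, are a little off and sometimes report something else, mostly with a low value. They report only what shows in the picture. A call takes as long as a camera call. They do not tell look-alikes from the thing itself.
- cams.look_for(thing, picture): "bbox" ([left, top, width, height] in pixels, round what is visible of it).
The state is a dict: "time": time; "joint_positions": joint angles; "qvel": joint speeds; "joint_torque": joint torques, N m; "tool_pos": TCP position; "ee_rot": TCP orientation; "wrist_force": force on the tool from outside, world axes, zero at the start; "wrist_torque": the same for the moment, N m; "width": finger opening in m.
Only numpy, scipy, OpenCV 4.12 (cv2) and the standard library are available. Lean on these libraries where they do the work, as an engineer would, in place of code of your own. Each camera call takes 0.05 s, during which the arm holds its last target.

## Working session

There is one attempt and no reset: what is moved stays moved. The work goes in short steps, Python scripts to look and compute and a tool call to move; the robot and the scene stay as the last step left them, time stands still between calls to the robot, and variables do not carry over. Pictures are saved under pics/ and viewed, and the job is handed in when it is done.

Besides the shell and the picture viewer there is one more tool, called after "Call:" by a JSON object that holds its "op" and its "data", one argument or row to a line. jog_arm: Moves the arm, as the interface text tells. Its arguments: {"type":"object","properties":{"series":{"type":"array","items":{"type":"object","properties":{"x":{"type":"number"},"y":{"type":"number"},"z":{"type":"number"},"rx":{"type":"number"},"ry":{"type":"number"},"rz":{"type":"number"}}}},"claw":{"type":"number"}},"required":["series"]}

```bash
ls; mkdir -p pics
cat > h.py <<'E'
from bench import robot,cams,ticket
import numpy as np,cv2
from scipy.spatial.transform import Rotation as R
def att(a):
    a=np.array(a,float)
    return a if a.shape==(3,3) else R.from_euler('xyz',a).as_matrix()
def ray(s,uv):
    K=np.array(s['mtx']);k=s['k1']
    d=np.linalg.inv(K)@[uv[0],uv[1],1]; p=d[:2].copy();q=p.copy()
    for _ in range(30): q=p/(1+k*(q@q))
    return np.array(s['origin']),att(s['attitude'])@[q[0],q[1],1]
def atz(s,uv,z):
    o,d=ray(s,uv); return o+d*(z-o[2])/d[2]
def proj(s,P):
    c=att(s['attitude']).T@(np.array(P,float)-np.array(s['origin'])); q=c[:2]/c[2]
    q=q*(1+s['k1']*(q@q)); return (np.array(s['mtx'])@[q[0],q[1],1])[:2]
def shot(n,f):
    s=cams.snapshot(n); cv2.imwrite('pics/'+f+'.png',s['img'][:,:,::-1]); return s
def save(s,f):
    import pickle; pickle.dump(s,open(f,'wb'))
E
python3 - <<'E'
from h import *
o=robot.get_obs();print(o)
for n in ['scene','top','wrist']:
    s=shot(n,n+'0'); save(s,n+'0.pkl'); print(n,s['mtx'],s['k1'],s['origin'],s['attitude'],s['shot'])
    for t in ['fork','crank_center','crank_knob','crank_board','jaw_pad','shaft_foot','screw','hammer']:
        r=cams.look_for(t,s); print(t,[(np.round(x['bbox'],1).tolist(),round(x['p'],2)) for x in r[:4]])
E
```

```text
pics
{'time': 0.0, 'joint_positions': array([-1.33711801e+00,  8.79432778e-02,  1.37219330e+00, -4.60922650e-05,
        1.68358854e+00, -1.03079261e-01]), 'qvel': array([-3.71926215e-04,  1.45695800e-03,  1.48361359e-03, -7.56829950e-05,
       -6.02133502e-04,  8.27758268e-04]), 'joint_torque': array([ 4.87512661e-04, -3.40184534e+01, -3.02424896e+01,  7.16604455e-02,
        3.29980475e-02, -1.78674113e-04]), 'tool_pos': array([ 0.18160414, -0.51859457,  0.2043415 ]), 'ee_rot': array([-3.14141880e+00,  2.12585978e-03, -1.23404370e+00]), 'wrist_force': array([ 0.03590061,  0.15083237, -0.51552749]), 'wrist_torque': array([-0.02061468,  0.00986609, -0.07104003]), 'width': 0.09451803318654413}
scene [[384.71165248   0.         281.23581902]
 [  0.         384.71165248 213.28122813]
 [  0.           0.           1.        ]] -0.01835478349769402 [1.16870167 0.03016684 0.72317665] [-2.41231218 -0.01661602  1.64977994] 1
fork [([115.8, 207.0, 26.9, 43.0], 0.88), ([134.2, 185.3, 33.5, 26.3], 0.78), ([155.5, 143.2, 14.9, 42.6], 0.57)]
crank_center [([401.3, 196.4, 23.2, 51.1], 0.85)]
cran
[... 623 characters left out ...]
9, 254.3, 24.9, 25.3], 0.61), ([234.8, 138.2, 100.0, 27.0], 0.41)]
crank_center [([164.1, 183.5, 23.3, 44.5], 0.61)]
crank_knob []
crank_board [([139.4, 194.9, 74.2, 74.6], 0.86)]
jaw_pad [([283.4, 212.5, 10.6, 27.6], 0.69)]
shaft_foot [([242.2, 206.2, 15.7, 17.9], 0.74)]
screw [([246.5, 208.8, 12.3, 14.3], 0.47)]
hammer [([234.7, 137.3, 99.9, 27.2], 0.92)]
wrist [[315.70885898   0.         272.54309246]
 [  0.         315.70885898 212.29328285]
 [  0.           0.           1.        ]] -0.02434979908845757 [ 0.25860525 -0.49256087  0.38385489] [ 2.86096550e+00  4.63382849e-04 -1.23365443e+00] 3
fork []
crank_center []
crank_knob []
crank_board []
jaw_pad []
shaft_foot []
screw []
hammer []
```

Run:
```python
import cv2
a=cv2.imread('pics/top0.png');b=cv2.imread('pics/scene0.png')
cv2.imwrite('pics/top0a.png',cv2.resize(a[120:300,120:440],None,fx=2.5,fy=2.5,interpolation=cv2.INTER_CUBIC))
cv2.imwrite('pics/scene0a.png',cv2.resize(b[120:340,100:460],None,fx=2.2,fy=2.2,interpolation=cv2.INTER_CUBIC))
```

```text
(no output)
```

View pics/top0a.png

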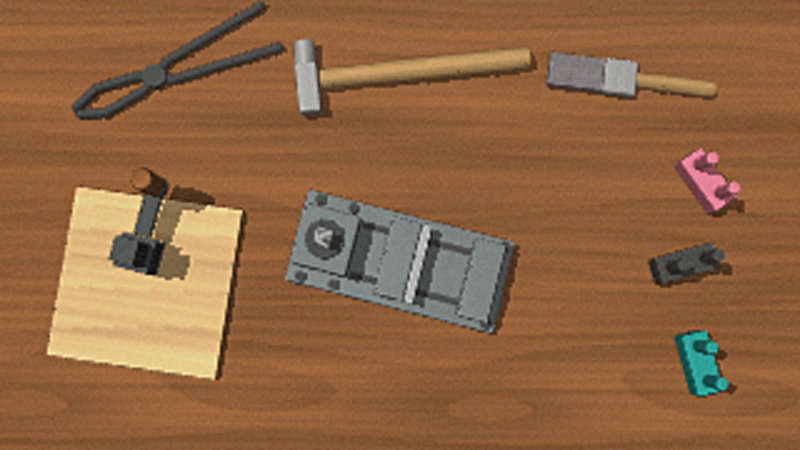

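View pics/scene0a.png

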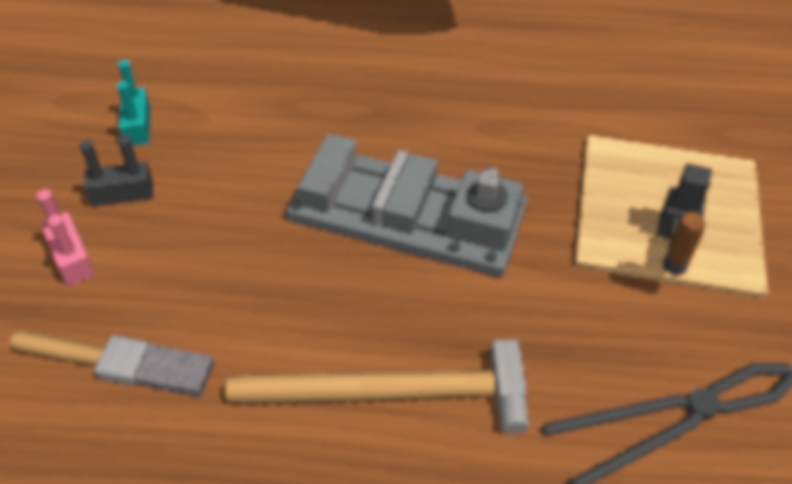

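Run:
```python
from h import *
import pickle
s=pickle.load(open('top0.pkl','rb'))
def c(u,v,z): 
    p=atz(s,(120+u/2.5,120+v/2.5),z); print((u,v),np.round(p,4)); return p
P=[c(*q,0.02) for q in [(312,190),(517,242),(493,331),(286,279)]]
print([np.linalg.norm(P[i]-P[(i+1)%4])for i in range(4)],np.mean(P,0))
d=P[0]-P[1]+P[3]-P[2];print('vise x yaw',np.arctan2(d[1],d[0]))
print('shaft');c(323,237,.095)
print('board');B=[c(*q,0.012) for q in [(77,187),(243,209),(216,378),(48,353)]];print(np.mean(B,0))
print('fork foot');[c(*q,.035) for q in [(652,266),(711,244),(722,262),(658,283)]]
print('knob');c(146,182,.115);print('head top');c(123,248,.1)
s=pickle.load(open('scene0.pkl','rb'))
def c(u,v,z): print('scene',(u,v),np.round(atz(s,(100+u/2.2,120+v/2.2),z),4))
c(489,172,.1);c(698,172,.1);c(690,222,.115)
c(86,145,.085);c(126,143,.085)
```

```text
(312, 190) [0.6164 0.1043 0.02  ]
(517, 242) [ 0.5577 -0.1358  0.02  ]
(493, 331) [ 0.4545 -0.1078  0.02  ]
(286, 279) [0.5118 0.1325 0.02  ]
[np.float64(0.2472315120162605), np.float64(0.10693712304761303), np.float64(0.2470418570199331), np.float64(0.10831770913151346)] [ 0.53511252 -0.00168807  0.02      ]
vise x yaw 1.3338123191903748
shaft
(323, 237) [0.5551 0.0846 0.095 ]
board
(77, 187) [0.6183 0.3838 0.012 ]
(243, 209) [0.594  0.1861 0.012 ]
(216, 378) [0.3968 0.212  0.012 ]
(48, 353) [0.4233 0.4086 0.012 ]
[0.50810875 0.2976373  0.012     ]
fork foot
(652, 266) [ 0.5306 -0.2883  0.035 ]
(711, 244) [ 0.5565 -0.3564  0.035 ]
(722, 262) [ 0.536  -0.3684  0.035 ]
(658, 283) [ 0.5112 -0.2948  0.035 ]
knob
(146, 182) [0.6109 0.275  0.115 ]
head top
(123, 248) [0.5405 0.3011 0.1   ]
scene (489, 172) [0.5584 0.0852 0.1   ]
scene (698, 172) [0.5377 0.3012 0.1   ]
scene (690, 222) [0.6214 0.2764 0.115 ]
scene (86, 145) [ 0.5443 -0.3454  0.085 ]
scene (126, 143) [ 0.5372 -0.3037  0.085 ]
```

```bash
cat >> h.py <<'E'
def Rd(yaw): return (R.from_euler('z',yaw)*R.from_euler('x',np.pi)).as_matrix()
def state():
    o=robot.get_obs(); r=R.from_euler('xyz',o['ee_rot']).as_matrix()
    yaw=np.arctan2(r[1,0],r[0,0])
    print('t',round(o['time'],2),'pos',np.round(o['tool_pos'],4),'yaw',round(yaw,4),'tilt',np.round(r[:2,2],4),'F',np.round(o['wrist_force'],1),'T',np.round(o['wrist_torque'],2),'w',round(o['width'],4),'j',np.round(o['joint_positions'],2)[[0,5]])
    return o['tool_pos'],r,yaw
def plan(pos,yaw=None,n=1,dec=1):
    p,r,y=state()
    if yaw is None: yaw=y
    T=Rd(yaw); rot=R.from_matrix(r.T@T).as_rotvec()
    # n rows interpolated
    rows=[];cp,cr=p,r
    for i in range(1,n+1):
        f=i/n; np_=p+(np.array(pos)-p)*f; nr=r@R.from_rotvec(rot*f).as_matrix()
        d=cr.T@(np_-cp); dr=np.degrees(R.from_matrix(cr.T@nr).as_rotvec())
        rows.append('{"x":%.4f,"y":%.4f,"z":%.4f,"rx":%.1f,"ry":%.1f,"rz":%.1f}'%(*d,*dr)); cp,cr=np_,nr
    tot=r.T@(np.array(pos)-p); print('total tool',np.round(tot,4),'rotdeg',np.round(np.degrees(rot),2),'min rows',int(np.ceil(max(np.linalg.norm(tot)/.0417,np.degrees(np.linalg.norm(rot))/7.16))))
    print('\n'.join(rows) if n>1 else rows[0])
E
python3 -c "
from h import *
plan((.533,-.327,.22),-1.23,10)"
```

```text
t 1.35 pos [ 0.1818 -0.5191  0.2055] yaw -1.2339 tilt [ 0.     -0.0001] F [-0.6  0.   0.1] T [-0.02 -0.04  0.  ] w 0.094 j [-1.34 -0.1 ]
total tool [-0.0652 -0.395  -0.0145] rotdeg [-0.   -0.   -0.23] min rows 10
{"x":-0.0065,"y":-0.0395,"z":-0.0015,"rx":-0.0,"ry":-0.0,"rz":-0.0}
{"x":-0.0065,"y":-0.0395,"z":-0.0015,"rx":-0.0,"ry":-0.0,"rz":-0.0}
{"x":-0.0065,"y":-0.0395,"z":-0.0015,"rx":-0.0,"ry":-0.0,"rz":-0.0}
{"x":-0.0065,"y":-0.0395,"z":-0.0015,"rx":-0.0,"ry":-0.0,"rz":-0.0}
{"x":-0.0065,"y":-0.0395,"z":-0.0015,"rx":-0.0,"ry":-0.0,"rz":-0.0}
{"x":-0.0064,"y":-0.0395,"z":-0.0015,"rx":-0.0,"ry":-0.0,"rz":-0.0}
{"x":-0.0064,"y":-0.0395,"z":-0.0015,"rx":-0.0,"ry":-0.0,"rz":-0.0}
{"x":-0.0064,"y":-0.0395,"z":-0.0015,"rx":-0.0,"ry":-0.0,"rz":-0.0}
{"x":-0.0064,"y":-0.0395,"z":-0.0015,"rx":-0.0,"ry":-0.0,"rz":-0.0}
{"x":-0.0064,"y":-0.0395,"z":-0.0015,"rx":-0.0,"ry":-0.0,"rz":-0.0}
```

Call:
{"op": "jog_arm", "data": {
  "claw": 1,
  "series": [
    {"x":-0.0065,"y":-0.0395,"z":-0.0015},
    {"x":-0.0065,"y":-0.0395,"z":-0.0015},
    {"x":-0.0065,"y":-0.0395,"z":-0.0015},
    {"x":-0.0065,"y":-0.0395,"z":-0.0015},
    {"x":-0.0065,"y":-0.0395,"z":-0.0015},
    {"x":-0.0065,"y":-0.0395,"z":-0.0015},
    {"x":-0.0065,"y":-0.0395,"z":-0.0015},
    {"x":-0.0065,"y":-0.0395,"z":-0.0015},
    {"x":-0.0065,"y":-0.0395,"z":-0.0015},
    {"x":-0.0065,"y":-0.0395,"z":-0.0015},
    {},
    {}
  ]
}}

```text
invalid input
```

Run:
```python
from h import *
state()
s=shot('wrist','w1');save(s,'w1.pkl')
print(s['origin'],s['attitude'])
state()
```

```text
t 1.35 pos [ 0.1818 -0.5191  0.2055] yaw -1.2339 tilt [ 0.     -0.0001] F [-0.6  0.   0.1] T [-0.02 -0.04  0.  ] w 0.094 j [-1.34 -0.1 ]
[ 0.25860593 -0.49256307  0.38383197] [ 2.86097032e+00  5.06616125e-04 -1.23365429e+00]
t 1.4 pos [ 0.1818 -0.5191  0.2055] yaw -1.234 tilt [ 0.     -0.0001] F [-0.5 -0.4  0.2] T [-0.   -0.05  0.04] w 0.0939 j [-1.34 -0.1 ]
```

View pics/w1.png

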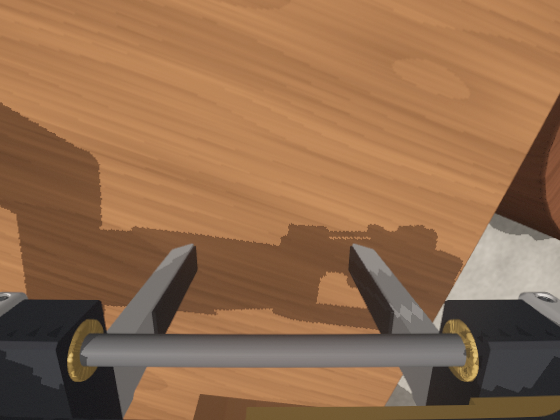

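Call:
{"op": "jog_arm", "data": {
  "series": [
    {"x":-0.0065,"y":-0.0395,"z":-0.0015},
    {"x":-0.0065,"y":-0.0395,"z":-0.0015},
    {"x":-0.0065,"y":-0.0395,"z":-0.0015},
    {"x":-0.0065,"y":-0.0395,"z":-0.0015},
    {"x":-0.0065,"y":-0.0395,"z":-0.0015},
    {"x":-0.0065,"y":-0.0395,"z":-0.0015},
    {"x":-0.0065,"y":-0.0395,"z":-0.0015},
    {"x":-0.0065,"y":-0.0395,"z":-0.0015},
    {"x":-0.0065,"y":-0.0395,"z":-0.0015},
    {"x":-0.0065,"y":-0.0395,"z":-0.0015},
    {"x":0},
    {"x":0}
  ]
}}

```text
invalid input
```

Run:
```python
from h import *
state()
s=shot('wrist','w2');save(s,'w2.pkl')
print(s['origin'],s['attitude'])
state()
```

```text
t 1.4 pos [ 0.1818 -0.5191  0.2055] yaw -1.234 tilt [ 0.     -0.0001] F [-0.5 -0.4  0.2] T [-0.   -0.05  0.04] w 0.0939 j [-1.34 -0.1 ]
[ 0.25860593 -0.49256317  0.38383203] [ 2.86097011e+00  5.06388299e-04 -1.23365422e+00]
t 1.45 pos [ 0.1817 -0.5191  0.2055] yaw -1.234 tilt [ 0.     -0.0001] F [ 0.5  0.2 -0.4] T [-0.   -0.    0.02] w 0.0939 j [-1.34 -0.1 ]
```

View pics/w2.png

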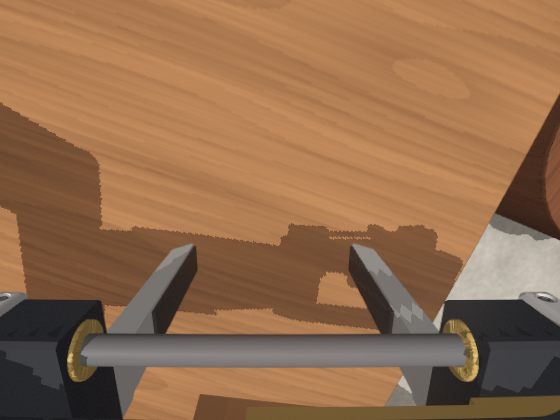

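Still refused; perhaps every key is needed in each row.

Call:
{"op": "jog_arm", "data": {
  "series": [
    {"x":-0.0065,"y":-0.0395,"z":-0.0015,"rx":0,"ry":0,"rz":0}
  ]
}}

```text
time: 1.53
tool_pos: [0.2125, -0.5024, 0.2062]
ee_rot: [3.138, 0.0, -1.242]
wrist_force: [1.0, -0.5, 0.2]
width: 0.0943
```

Call:
{"op": "jog_arm", "data": {
  "series": [
    {"x":-0.0065,"y":-0.0395,"z":-0.0015,"rx":0,"ry":0,"rz":0},
    {"x":-0.0065,"y":-0.0395,"z":-0.0015,"rx":0,"ry":0,"rz":0},
    {"x":-0.0065,"y":-0.0395,"z":-0.0015,"rx":0,"ry":0,"rz":0},
    {"x":-0.0065,"y":-0.0395,"z":-0.0015,"rx":0,"ry":0,"rz":0},
    {"x":-0.0065,"y":-0.0395,"z":-0.0015,"rx":0,"ry":0,"rz":0},
    {"x":-0.0065,"y":-0.0395,"z":-0.0015,"rx":0,"ry":0,"rz":0},
    {"x":-0.0065,"y":-0.0395,"z":-0.0015,"rx":0,"ry":0,"rz":0},
    {"x":-0.0065,"y":-0.0395,"z":-0.0015,"rx":0,"ry":0,"rz":0},
    {"x":-0.0065,"y":-0.0395,"z":-0.0015,"rx":0,"ry":0,"rz":0},
    {"x":0,"y":0,"z":0,"rx":0,"ry":0,"rz":0}
  ]
}}

```text
time: 2.37
tool_pos: [0.5456, -0.3232, 0.2187]
ee_rot: [3.141, -0.001, -1.245]
wrist_force: [-1.2, -0.7, -0.7]
width: 0.0944
```

Run:
```python
from h import *
state()
s=shot('wrist','w3');save(s,'w3.pkl')
print(s['origin'],s['attitude'])
state()
```

```text
t 2.37 pos [ 0.5456 -0.3232  0.2187] yaw -1.2454 tilt [ 0.0001 -0.0009] F [-1.2 -0.7 -0.7] T [0.   0.08 0.01] w 0.0944 j [-0.62  0.62]
[ 0.62279789 -0.29738095  0.3969385 ] [ 2.86075084e+00 -2.46011993e-04 -1.24497386e+00]
t 2.42 pos [ 0.5433 -0.325   0.2187] yaw -1.2471 tilt [-0.0024 -0.0024] F [-0.7 -0.4  0.5] T [-0.06 -0.02  0.05] w 0.0937 j [-0.63  0.62]
```

View pics/w3.png

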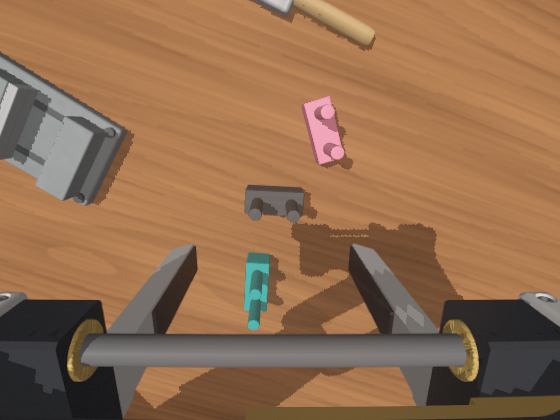

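Run:
```python
from h import *
import pickle
s=pickle.load(open('w3.pkl','rb'))
im=s['img'][170:240,230:320,::-1]
cv2.imwrite('pics/w3z.png',cv2.resize(im,None,fx=8,fy=8,interpolation=cv2.INTER_CUBIC))
for uv,z in [((274,187),.035),((274,203),.04)]: print(atz(s,uv,z))
```

```text
[ 0.55354605 -0.32266634  0.035     ]
[ 0.5365145  -0.32842002  0.04      ]
```

View pics/w3z.png

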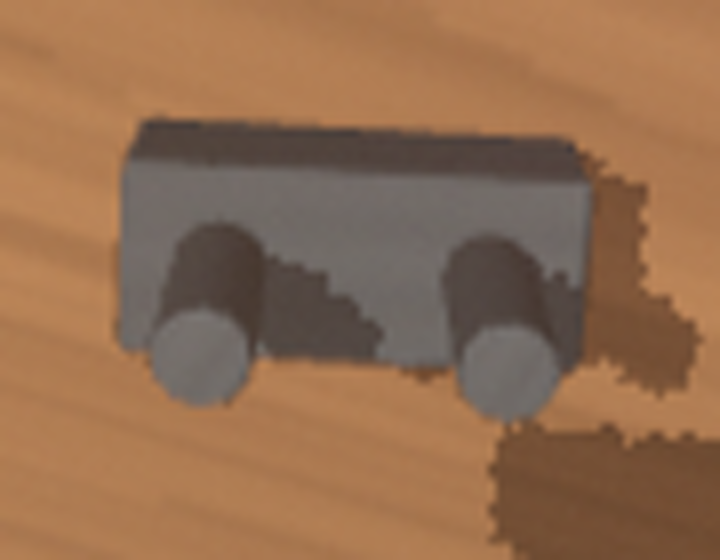

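```bash
cat >> h.py <<'E'
from scipy.optimize import least_squares
def fit(s,pts,px,x0):
    """pts in body frame (N,3), px pixels; body pose x,y,yaw, z from pts"""
    pts=np.array(pts,float);px=np.array(px,float)
    def f(q):
        c,sn=np.cos(q[2]),np.sin(q[2])
        W=np.c_[q[0]+c*pts[:,0]-sn*pts[:,1],q[1]+sn*pts[:,0]+c*pts[:,1],pts[:,2]]
        return (np.array([proj(s,w) for w in W])-px).ravel()
    r=least_squares(f,x0); print('fit',np.round(r.x,4),'res',np.round(r.fun,1)); return r.x
E
python3 - <<'E'
from h import *
import pickle
s=pickle.load(open('w3.pkl','rb'))
z=lambda u,v:((u+.5)/8-.5+230,(v+.5)/8-.5+170)
# fork y axis along image right (tool x), x axis: y x... z up: x=y cross z
pts=[(.015,-.035,.035),(.015,.035,.035),(-.015,-.035,.035),(0,-.02,.085),(0,.02,.085),(.015,-.035,0),(.015,.035,0)]
px=[z(*a) for a in [(125,160),(588,182),(120,348),(201,357),(508,370),(143,120),(575,143)]]
# test both hand
for yaw in [-1.23-np.pi/2,-1.23+np.pi/2]:
  for sg in [1,-1]:
    fit(s,[(sg*a,sg*b,c) for a,b,c in pts],px,[.535,-.328,yaw])
pts2=[(-a,b,c) for a,b,c in pts]
fit(s,pts2,px,[.535,-.328,-1.23-np.pi/2])
E
```

```text
fit [ 0.5459 -0.3242 -2.6258] res [  1.5  21.4   1.6   7.9  -3.3 -26.4  -0.6  -6.4  -0.5 -15.1   1.3  19.1
   0.5   6.2]
fit [ 0.5459 -0.3242 -5.7674] res [  1.5  21.4   1.6   7.9  -3.3 -26.4  -0.6  -6.4  -0.5 -15.1   1.3  19.1
   0.5   6.2]
fit [ 0.5459 -0.3242 -2.6258] res [  1.5  21.4   1.6   7.9  -3.3 -26.4  -0.6  -6.4  -0.5 -15.1   1.3  19.1
   0.5   6.2]
fit [ 0.5459 -0.3242  0.5158] res [  1.5  21.4   1.6   7.9  -3.3 -26.4  -0.6  -6.4  -0.5 -15.1   1.3  19.1
   0.5   6.2]
fit [ 0.5349 -0.3288 -2.8692] res [-0.6 -0.2  1.3  0.2 -0.7  0.9 -0.1  0.2  0.3  0.6 -0.5 -0.9  0.2 -0.9]
```

```bash
python3 -c "
from h import *
plan((.5349,-.3288,.10),-1.298,4)"
```

```text
t 2.42 pos [ 0.5433 -0.325   0.2187] yaw -1.2471 tilt [-0.0024 -0.0024] F [-0.7 -0.4  0.5] T [-0.06 -0.02  0.05] w 0.0937 j [-0.63  0.62]
total tool [0.0008 0.0088 0.1187] rotdeg [ 0.17 -0.09  2.92] min rows 3
{"x":0.0002,"y":0.0022,"z":0.0297,"rx":0.0,"ry":-0.0,"rz":0.7}
{"x":0.0002,"y":0.0022,"z":0.0297,"rx":0.0,"ry":-0.0,"rz":0.7}
{"x":0.0003,"y":0.0022,"z":0.0297,"rx":0.0,"ry":-0.0,"rz":0.7}
{"x":0.0003,"y":0.0023,"z":0.0297,"rx":0.0,"ry":-0.0,"rz":0.7}
```

Call:
{"op": "jog_arm", "data": {
  "series": [
    {"x":0,"y":0.0022,"z":0.03,"rx":0,"ry":0,"rz":0.7},
    {"x":0,"y":0.0022,"z":0.03,"rx":0,"ry":0,"rz":0.7},
    {"x":0,"y":0.0022,"z":0.03,"rx":0,"ry":0,"rz":0.7},
    {"x":0,"y":0.0022,"z":0.03,"rx":0,"ry":0,"rz":0.8},
    {"x":0,"y":0,"z":0,"rx":0,"ry":0,"rz":0},
    {"x":0,"y":0,"z":0,"rx":0,"ry":0,"rz":0}
  ]
}}

```text
time: 2.92
tool_pos: [0.5326, -0.3321, 0.0984]
ee_rot: [3.14, -0.009, -1.301]
wrist_force: [0.8, -0.3, 0.5]
width: 0.0938
```

```bash
python3 -c "
from h import *
plan((.5349,-.3288,.009),-1.298,5)
s=shot('wrist','w4');save(s,'w4.pkl')"
```

```text
t 2.92 pos [ 0.5326 -0.3321  0.0984] yaw -1.301 tilt [ 0.0009 -0.0094] F [ 0.8 -0.3  0.5] T [ 0.02 -0.05 -0.02] w 0.0938 j [-0.64  0.66]
total tool [-0.0034 -0.0032  0.0894] rotdeg [ 0.09 -0.53 -0.17] min rows 3
{"x":-0.0007,"y":-0.0006,"z":0.0179,"rx":0.0,"ry":-0.1,"rz":-0.0}
{"x":-0.0006,"y":-0.0006,"z":0.0179,"rx":0.0,"ry":-0.1,"rz":-0.0}
{"x":-0.0006,"y":-0.0006,"z":0.0179,"rx":0.0,"ry":-0.1,"rz":-0.0}
{"x":-0.0006,"y":-0.0006,"z":0.0179,"rx":0.0,"ry":-0.1,"rz":-0.0}
{"x":-0.0005,"y":-0.0006,"z":0.0179,"rx":0.0,"ry":-0.1,"rz":-0.0}
```

View pics/w4.png

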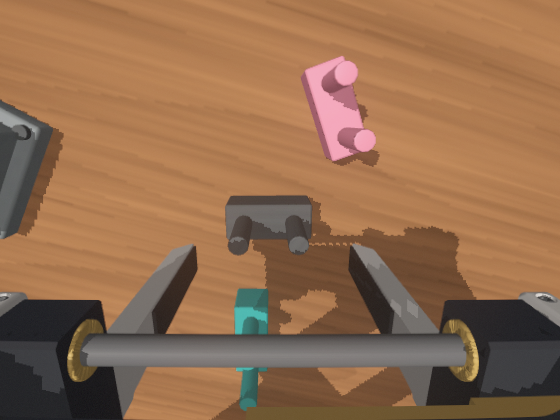

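Call:
{"op": "jog_arm", "data": {
  "series": [
    {"x":-0.0007,"y":-0.0006,"z":0.018,"rx":0,"ry":-0.3,"rz":0},
    {"x":-0.0007,"y":-0.0006,"z":0.018,"rx":0,"ry":-0.2,"rz":0},
    {"x":-0.0007,"y":-0.0006,"z":0.018,"rx":0,"ry":0,"rz":0},
    {"x":-0.0007,"y":-0.0006,"z":0.018,"rx":0,"ry":0,"rz":0},
    {"x":-0.0006,"y":-0.0006,"z":0.016,"rx":0,"ry":0,"rz":0},
    {"x":0,"y":0,"z":0,"rx":0,"ry":0,"rz":0}
  ]
}}

```text
time: 3.47
tool_pos: [0.5417, -0.338, 0.026]
ee_rot: [-3.127, -0.023, -1.304]
wrist_force: [-0.5, 0.5, -0.7]
width: 0.094
```

```bash
python3 -c "
from h import *
plan((.5349,-.3288,.010),-1.298,1)"
```

```text
t 3.47 pos [ 0.5417 -0.338   0.026 ] yaw -1.3036 tilt [ 0.0202 -0.0181] F [-0.5  0.5 -0.7] T [0.05 0.05 0.01] w 0.094 j [-0.65  0.66]
total tool [-0.011   0.0044  0.0157] rotdeg [-0.84 -1.31 -0.31] min rows 1
{"x":-0.0110,"y":0.0044,"z":0.0157,"rx":-0.8,"ry":-1.3,"rz":-0.3}
```

Call:
{"op": "jog_arm", "data": {
  "series": [
    {"x":-0.005,"y":0.002,"z":0,"rx":-0.5,"ry":-0.7,"rz":0},
    {"x":-0.005,"y":0.002,"z":0,"rx":-0.3,"ry":-0.6,"rz":-0.3},
    {"x":0,"y":0,"z":0,"rx":0,"ry":0,"rz":0}
  ]
}}

```text
time: 3.72
tool_pos: [0.5372, -0.3316, 0.0327]
ee_rot: [-3.137, -0.005, -1.298]
wrist_force: [0.1, -0.2, -0.1]
width: 0.0941
```

```bash
python3 -c "
from h import *
plan((.5349,-.3288,.010),-1.298,1)"
```

```text
t 3.72 pos [ 0.5372 -0.3316  0.0327] yaw -1.2983 tilt [ 0.0061 -0.0039] F [ 0.1 -0.2 -0.1] T [ 0.03  0.14 -0.01] w 0.0941 j [-0.64  0.66]
total tool [-0.0035  0.0016  0.0227] rotdeg [-0.28 -0.31 -0.02] min rows 1
{"x":-0.0035,"y":0.0016,"z":0.0227,"rx":-0.3,"ry":-0.3,"rz":-0.0}
```

Call:
{"op": "jog_arm", "data": {
  "series": [
    {"x":-0.002,"y":0.001,"z":0.008,"rx":-0.2,"ry":-0.2,"rz":0},
    {"x":-0.0015,"y":0.0005,"z":0.007,"rx":-0.1,"ry":-0.1,"rz":0},
    {"x":0,"y":0,"z":0.006,"rx":0,"ry":0,"rz":0},
    {"x":0,"y":0,"z":0,"rx":0,"ry":0,"rz":0}
  ]
}}

```text
time: 4.05
tool_pos: [0.5372, -0.3303, 0.0153]
ee_rot: [-3.137, -0.007, -1.298]
wrist_force: [-0.5, 0.3, -0.3]
width: 0.0937
```

```bash
python3 -c "
from h import *
plan((.5349,-.3288,.010),-1.298,1)"
```

```text
t 4.05 pos [ 0.5372 -0.3303  0.0153] yaw -1.298 tilt [ 0.0062 -0.0054] F [-0.5  0.3 -0.3] T [-0.04 -0.01  0.04] w 0.0937 j [-0.64  0.66]
total tool [-0.0021  0.0018  0.0053] rotdeg [-0.26 -0.39  0.  ] min rows 1
{"x":-0.0021,"y":0.0018,"z":0.0053,"rx":-0.3,"ry":-0.4,"rz":0.0}
```

Call:
{"op": "jog_arm", "data": {
  "claw": 0,
  "series": [
    {"x":-0.002,"y":0.0018,"z":0.004,"rx":-0.3,"ry":-0.4,"rz":0},
    {"x":0,"y":0,"z":0,"rx":0,"ry":0,"rz":0},
    {"x":0,"y":0,"z":0,"rx":0,"ry":0,"rz":0},
    {"x":0,"y":0,"z":0,"rx":0,"ry":0,"rz":0},
    {"x":0,"y":0,"z":0,"rx":0,"ry":0,"rz":0}
  ]
}}

```text
time: 4.47
tool_pos: [0.5341, -0.3284, 0.0094]
ee_rot: [3.139, 0.002, -1.298]
wrist_force: [-0.5, 0.4, 1.4]
width: 0.0696
```

```bash
python3 -c "
from h import *
plan((.5349,-.3288,.14),-1.298,1)"
```

```text
t 4.47 pos [ 0.5341 -0.3284  0.0094] yaw -1.2978 tilt [-0.0034  0.0015] F [-0.5  0.4  1.4] T [ 0.05 -0.03  0.01] w 0.0696 j [-0.64  0.66]
total tool [ 0.0003 -0.0003 -0.1306] rotdeg [0.17 0.14 0.01] min rows 4
{"x":0.0003,"y":-0.0003,"z":-0.1306,"rx":0.2,"ry":0.1,"rz":0.0}
```

Call:
{"op": "jog_arm", "data": {
  "series": [
    {"x":0,"y":0,"z":-0.02,"rx":0,"ry":0,"rz":0},
    {"x":0,"y":0,"z":-0.035,"rx":0,"ry":0,"rz":0},
    {"x":0,"y":0,"z":-0.035,"rx":0,"ry":0,"rz":0},
    {"x":0,"y":0,"z":-0.035,"rx":0,"ry":0,"rz":0},
    {"x":0,"y":0,"z":-0.035,"rx":0,"ry":0,"rz":0}
  ]
}}

```text
time: 4.88
tool_pos: [0.5237, -0.3205, 0.1479]
ee_rot: [3.107, 0.044, -1.299]
wrist_force: [0.4, -0.4, -7.8]
width: 0.0701
```

```bash
python3 -c "
from h import *
plan((.522,-.065,.18),-0.237,10)"
```

```text
t 4.88 pos [ 0.5237 -0.3205  0.1479] yaw -1.2987 tilt [-0.0453  0.033 ] F [ 0.4 -0.4 -7.8] T [-0.12 -0.13 -0.03] w 0.0701 j [-0.64  0.66]
total tool [-0.2478 -0.0663 -0.0236] rotdeg [  0.46   3.34 -60.77] min rows 9
{"x":-0.0248,"y":-0.0066,"z":-0.0024,"rx":0.0,"ry":0.3,"rz":-6.1}
{"x":-0.0239,"y":-0.0092,"z":-0.0025,"rx":0.0,"ry":0.3,"rz":-6.1}
{"x":-0.0228,"y":-0.0117,"z":-0.0026,"rx":0.0,"ry":0.3,"rz":-6.1}
{"x":-0.0214,"y":-0.0140,"z":-0.0027,"rx":0.0,"ry":0.3,"rz":-6.1}
{"x":-0.0198,"y":-0.0162,"z":-0.0028,"rx":0.0,"ry":0.3,"rz":-6.1}
{"x":-0.0179,"y":-0.0182,"z":-0.0029,"rx":0.0,"ry":0.3,"rz":-6.1}
{"x":-0.0159,"y":-0.0200,"z":-0.0030,"rx":0.0,"ry":0.3,"rz":-6.1}
{"x":-0.0137,"y":-0.0216,"z":-0.0031,"rx":0.0,"ry":0.3,"rz":-6.1}
{"x":-0.0113,"y":-0.0229,"z":-0.0031,"rx":0.0,"ry":0.3,"rz":-6.1}
{"x":-0.0088,"y":-0.0240,"z":-0.0032,"rx":0.0,"ry":0.3,"rz":-6.1}
```

Call:
{"op": "jog_arm", "data": {
  "series": [
    {"x":-0.0248,"y":-0.0066,"z":-0.0024,"rx":0,"ry":0.3,"rz":-6.1},
    {"x":-0.0239,"y":-0.0092,"z":-0.0025,"rx":0,"ry":0.3,"rz":-6.1},
    {"x":-0.0228,"y":-0.0117,"z":-0.0026,"rx":0,"ry":0.3,"rz":-6.1},
    {"x":-0.0214,"y":-0.014,"z":-0.0027,"rx":0,"ry":0.3,"rz":-6.1},
    {"x":-0.0198,"y":-0.0162,"z":-0.0028,"rx":0,"ry":0.3,"rz":-6.1},
    {"x":-0.0179,"y":-0.0182,"z":-0.0029,"rx":0,"ry":0.3,"rz":-6.1},
    {"x":-0.0159,"y":-0.02,"z":-0.003,"rx":0,"ry":0.3,"rz":-6.1},
    {"x":-0.0137,"y":-0.0216,"z":-0.003,"rx":0,"ry":0.3,"rz":-6.1},
    {"x":-0.0113,"y":-0.0229,"z":-0.003,"rx":0,"ry":0.3,"rz":-6.1},
    {"x":-0.0088,"y":-0.024,"z":-0.003,"rx":0,"ry":0.3,"rz":-6.1},
    {"x":0,"y":0,"z":0,"rx":0,"ry":0,"rz":0},
    {"x":0,"y":0,"z":0,"rx":0,"ry":0,"rz":0}
  ]
}}

```text
time: 5.88
tool_pos: [0.5059, -0.0527, 0.1613]
ee_rot: [-3.141, 0.041, -0.183]
wrist_force: [0.4, 0.2, -7.2]
width: 0.0699
```

```bash
python3 -c "
from h import *
plan((.522,-.065,.18),-0.237,1)
s=shot('wrist','w5');save(s,'w5.pkl');state();print(s['origin'],s['attitude'])"
```

```text
t 5.88 pos [ 0.5059 -0.0527  0.1613] yaw -0.1829 tilt [-0.0405  0.0083] F [ 0.4  0.2 -7.2] T [-0.11 -0.11  0.02] w 0.0699 j [-0.21 -0.03]
total tool [ 0.0173  0.0092 -0.0194] rotdeg [0.02 2.37 3.1 ] min rows 1
{"x":0.0173,"y":0.0092,"z":-0.0194,"rx":0.0,"ry":2.4,"rz":3.1}
t 5.93 pos [ 0.5056 -0.0523  0.161 ] yaw -0.1833 tilt [-0.0415  0.0102] F [ 0.3  0.8 -7.8] T [ 0.04 -0.07  0.  ] w 0.0698 j [-0.22 -0.03]
[0.5283889  0.02513017 0.3395811 ] [ 2.86230486  0.04163281 -0.18256177]
```

View pics/w5.png

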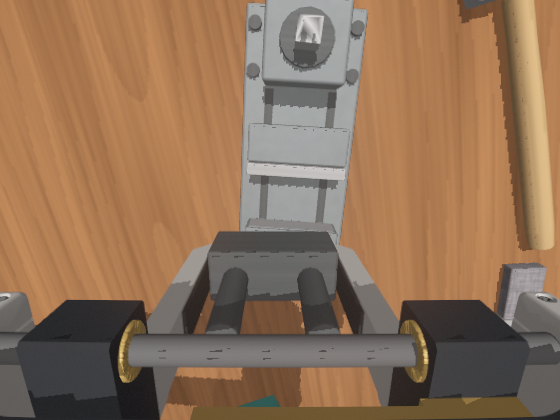

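Run:
```python
from h import *
import pickle
s=pickle.load(open('w5.pkl','rb'))
im=s['img'][0:100,235:375,::-1]
cv2.imwrite('pics/w5a.png',cv2.resize(im,None,fx=5.7,fy=5.7,interpolation=cv2.INTER_CUBIC))
im=s['img'][110:250,230:370,::-1]
cv2.imwrite('pics/w5b.png',cv2.resize(im,None,fx=4,fy=4,interpolation=cv2.INTER_CUBIC))
```

```text
(no output)
```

View pics/w5a.png

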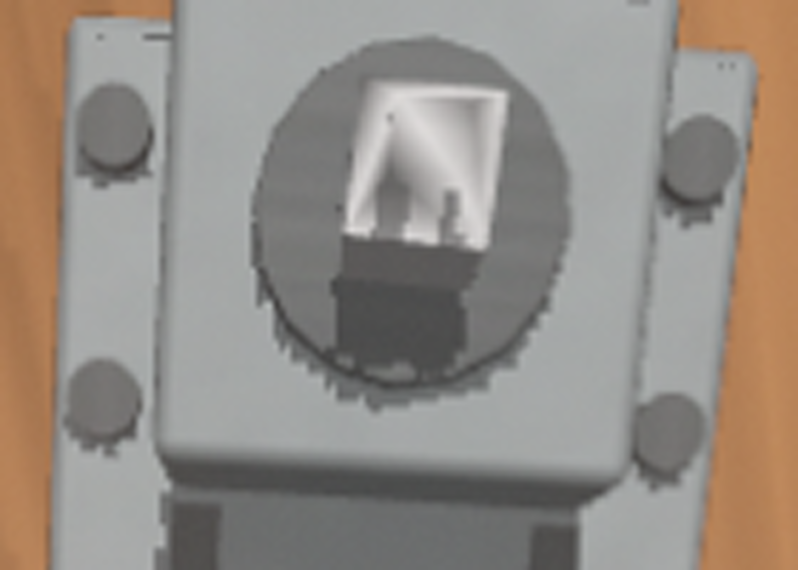

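View pics/w5b.png

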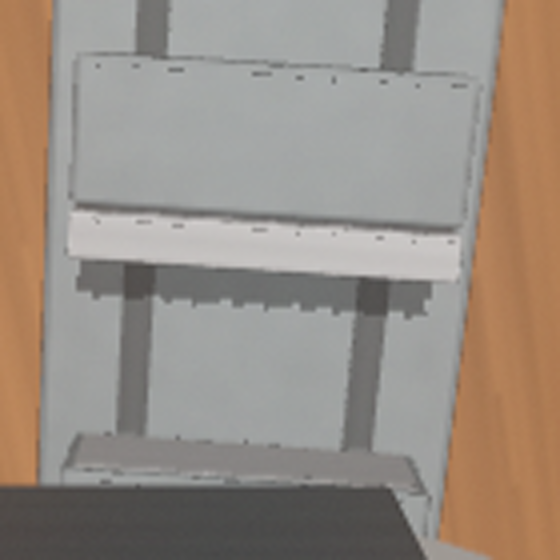

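Run:
```python
from h import *
import pickle
s=pickle.load(open('w5.pkl','rb'))
b=lambda u,v:((u+.5)/4-.5+230,(v+.5)/4-.5+110)
a=lambda u,v:((u+.5)/5.7-.5+235,(v+.5)/5.7-.5)
J=[(0,.045,.02),(0,-.045,.02),(0,.045,.052),(0,-.045,.052)]
jp=[b(80,435),b(412,458),b(65,465),b(425,492)]
q=[(368,82),(508,92),(490,248),(344,235)]
qc=np.mean([a(*x) for x in q],0)
f=fit(s,J+[(.165,0,.09)],jp+[qc],[.517,-.075,1.334])
f2=fit(s,J+[(.165,0,.09),(.165,0,.066)],jp+[qc,a(412,205)],[.517,-.075,1.334])
x,y,t=f
print('shaft',x+.165*np.cos(t),y+.165*np.sin(t))
for z in (.09,.1):
  Q=np.array([atz(s,a(*x),z) for x in q]);print(z,np.mean(Q,0),[np.linalg.norm(Q[i]-Q[i-1]).round(4) for i in range(4)])
  print('angles',[ (np.arctan2(*(Q[i]-Q[i-1])[[1,0]])%(np.pi/2)).round(3) for i in range(4)])
def loc(P): 
  d=P[:2]-f[:2];c,sn=np.cos(t),np.sin(t);return np.round([c*d[0]+sn*d[1],-sn*d[0]+c*d[1]],4)
for n,uv,z in [('padfront',b(68,257),.051),('padfront',b(459,282),.051),('jawfront',b(72,207),.052),('jawfront',b(462,230),.052),('jawback',b(78,55),.052),('jawback',b(478,80),.052)]:
  print(n,loc(atz(s,uv,z)))
# fork in grip
```

```text
fit [ 0.5159 -0.0747  1.3273] res [-1.3 -1.   0.5 -0.7 -1.4  1.2  2.   1.1  0.1 -0.3]
fit [ 0.5159 -0.0745  1.3286] res [-1.3 -1.1  0.5 -1.  -1.4  1.   2.   0.8 -0.2 -0.7  0.3  0.9]
shaft 0.5556710068876679 0.08542611932048952
0.09 [0.55555964 0.08514869 0.09      ] [np.float64(0.0174), np.float64(0.0172), np.float64(0.0176), np.float64(0.0184)]
angles [np.float64(1.235), np.float64(1.315), np.float64(1.3), np.float64(1.301)]
0.1 [0.55447099 0.08274392 0.1       ] [np.float64(0.0167), np.float64(0.0165), np.float64(0.0169), np.float64(0.0176)]
angles [np.float64(1.235), np.float64(1.315), np.float64(1.3), np.float64(1.301)]
padfront [0.0516 0.045 ]
padfront [ 0.0519 -0.045 ]
jawfront [0.0633 0.0444]
jawfront [ 0.064 -0.044]
jawback [0.0967 0.0445]
jawback [ 0.0969 -0.0435]
```

```bash
python3 -c "
from h import *
plan((.5211,-.0542,.11),-0.243,3)"
```

```text
t 5.93 pos [ 0.5056 -0.0523  0.161 ] yaw -0.1833 tilt [-0.0415  0.0102] F [ 0.3  0.8 -7.8] T [ 0.04 -0.07  0.  ] w 0.0698 j [-0.22 -0.03]
total tool [ 0.0178 -0.0008  0.0503] rotdeg [-0.07  2.45  3.42] min rows 2
{"x":0.0059,"y":-0.0003,"z":0.0168,"rx":-0.0,"ry":0.8,"rz":1.1}
{"x":0.0057,"y":-0.0004,"z":0.0168,"rx":-0.0,"ry":0.8,"rz":1.1}
{"x":0.0054,"y":-0.0005,"z":0.0169,"rx":-0.0,"ry":0.8,"rz":1.1}
```

Call:
{"op": "jog_arm", "data": {
  "series": [
    {"x":0.006,"y":0,"z":0.017,"rx":0,"ry":0.8,"rz":1.1},
    {"x":0.0055,"y":0,"z":0.017,"rx":0,"ry":0.8,"rz":1.1},
    {"x":0.0055,"y":-0.0005,"z":0.017,"rx":0,"ry":0.8,"rz":1.1},
    {"x":0,"y":0,"z":0,"rx":0,"ry":0,"rz":0}
  ]
}}

```text
time: 6.27
tool_pos: [0.5197, -0.0576, 0.1044]
ee_rot: [3.141, 0.005, -0.25]
wrist_force: [-1.9, 0.6, -8.8]
width: 0.0699
```

```bash
python3 -c "
from h import *
plan((.5211,-.0542,.11),-0.243,1)"
```

```text
t 6.27 pos [ 0.5197 -0.0576  0.1044] yaw -0.2499 tilt [-0.0047  0.0006] F [-1.9  0.6 -8.8] T [0.06 0.14 0.08] w 0.0699 j [-0.22  0.03]
total tool [ 0.0005 -0.0036 -0.0056] rotdeg [ 0.03  0.27 -0.4 ] min rows 1
{"x":0.0005,"y":-0.0036,"z":-0.0056,"rx":0.0,"ry":0.3,"rz":-0.4}
```

Down to about 10 mm above the bed in steps.

Call:
{"op": "jog_arm", "data": {
  "series": [
    {"x":0.0005,"y":-0.0036,"z":0,"rx":0,"ry":0.3,"rz":-0.4},
    {"x":0,"y":0,"z":0.015,"rx":0,"ry":0,"rz":0},
    {"x":0,"y":0,"z":0.015,"rx":0,"ry":0,"rz":0},
    {"x":0,"y":0,"z":0.005,"rx":0,"ry":0,"rz":0},
    {"x":0,"y":0,"z":0,"rx":0,"ry":0,"rz":0}
  ]
}}

```text
time: 6.68
tool_pos: [0.5207, -0.0568, 0.0692]
ee_rot: [3.141, 0.002, -0.246]
wrist_force: [-0.8, -0.2, -8.3]
width: 0.07
```

```bash
python3 -c "
from h import *
plan((.5211,-.0542,.032),-0.243,3)
s=shot('wrist','w6')"
```

```text
t 6.68 pos [ 0.5207 -0.0568  0.0692] yaw -0.2465 tilt [-0.0027 -0.0004] F [-0.8 -0.2 -8.3] T [-0.02 -0.07 -0.05] w 0.07 j [-0.22  0.03]
total tool [-0.0001 -0.0026  0.0372] rotdeg [ 0.06  0.14 -0.2 ] min rows 1
{"x":-0.0000,"y":-0.0009,"z":0.0124,"rx":0.0,"ry":0.0,"rz":-0.1}
{"x":-0.0000,"y":-0.0009,"z":0.0124,"rx":0.0,"ry":0.0,"rz":-0.1}
{"x":-0.0001,"y":-0.0009,"z":0.0124,"rx":0.0,"ry":0.0,"rz":-0.1}
```

View pics/w6.png

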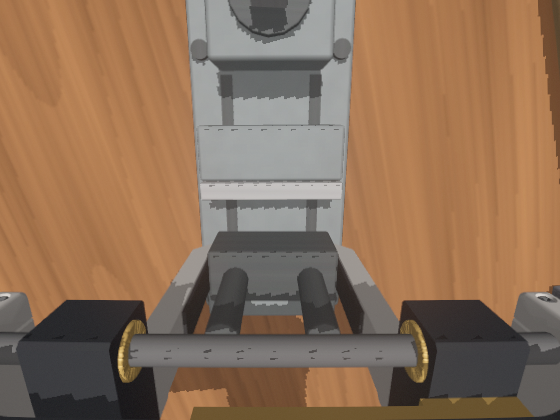

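Call:
{"op": "jog_arm", "data": {
  "series": [
    {"x":0,"y":-0.0014,"z":0.012,"rx":0,"ry":0.1,"rz":-0.2},
    {"x":0,"y":-0.0012,"z":0.012,"rx":0,"ry":0,"rz":0},
    {"x":0,"y":-0.0005,"z":0.01,"rx":0,"ry":0,"rz":0},
    {"x":0,"y":0,"z":0,"rx":0,"ry":0,"rz":0}
  ]
}}

```text
time: 7.07
tool_pos: [0.5245, -0.0544, 0.0368]
ee_rot: [3.141, -0.007, -0.243]
wrist_force: [-0.5, -0.0, -8.9]
width: 0.0697
```

```bash
python3 -c "
from h import *
plan((.5211,-.0542,.029),-0.243,1)"
```

```text
t 7.07 pos [ 0.5245 -0.0544  0.0368] yaw -0.243 tilt [ 0.0068 -0.0023] F [-0.5 -0.  -8.9] T [0.03 0.13 0.02] w 0.0697 j [-0.21  0.03]
total tool [-0.0034  0.0007  0.0078] rotdeg [ 0.03 -0.41 -0.  ] min rows 1
{"x":-0.0034,"y":0.0007,"z":0.0078,"rx":0.0,"ry":-0.4,"rz":-0.0}
```

Call:
{"op": "jog_arm", "data": {
  "series": [
    {"x":-0.0034,"y":0,"z":0.003,"rx":0,"ry":-0.4,"rz":0},
    {"x":0,"y":0,"z":0.003,"rx":0,"ry":0,"rz":0},
    {"x":0,"y":0,"z":0,"rx":0,"ry":0,"rz":0}
  ]
}}

```text
time: 7.32
tool_pos: [0.5205, -0.0532, 0.0294]
ee_rot: [3.141, 0.002, -0.243]
wrist_force: [0.0, -0.5, -7.5]
width: 0.0697
```

```bash
python3 -c "
from h import *
plan((.5211,-.0542,.029),-0.243,1)"
```

```text
t 7.32 pos [ 0.5205 -0.0532  0.0294] yaw -0.2425 tilt [-0.0021 -0.0003] F [ 0.  -0.5 -7.5] T [-0.02 -0.02 -0.01] w 0.0697 j [-0.21  0.03]
total tool [0.0008 0.0009 0.0004] rotdeg [0.04 0.11 0.03] min rows 1
{"x":0.0008,"y":0.0009,"z":0.0004,"rx":0.0,"ry":0.1,"rz":0.0}
```

Still unloaded by about 1 N; lower a touch further until the force changes.

Call:
{"op": "jog_arm", "data": {
  "series": [
    {"x":0.0005,"y":0.0005,"z":0.0015,"rx":0,"ry":0,"rz":0},
    {"x":0,"y":0,"z":0.0005,"rx":0,"ry":0,"rz":0}
  ]
}}

```text
time: 7.48
tool_pos: [0.521, -0.0532, 0.0298]
ee_rot: [-3.141, 0.002, -0.242]
wrist_force: [-0.1, -1.2, -7.8]
width: 0.07
```

```bash
python3 -c "
from h import *
plan((.5211,-.0542,.029),-0.243,1)"
```

```text
t 7.48 pos [ 0.521  -0.0532  0.0298] yaw -0.2423 tilt [-0.0018  0.0008] F [-0.1 -1.2 -7.8] T [-0.01 -0.08 -0.01] w 0.07 j [-0.21  0.03]
total tool [0.0003 0.001  0.0008] rotdeg [-0.02  0.11  0.04] min rows 1
{"x":0.0003,"y":0.0010,"z":0.0008,"rx":-0.0,"ry":0.1,"rz":0.0}
```

Call:
{"op": "jog_arm", "data": {
  "series": [
    {"x":0,"y":0,"z":0.002,"rx":0,"ry":0,"rz":0},
    {"x":0,"y":0,"z":0.002,"rx":0,"ry":0,"rz":0}
  ]
}}

```text
time: 7.65
tool_pos: [0.5216, -0.0533, 0.0294]
ee_rot: [-3.141, 0.001, -0.242]
wrist_force: [-6.0, 1.6, 8.2]
width: 0.07
```

```bash
python3 -c "
from h import *
plan((.5211,-.0542,.029),-0.243,1)"
```

```text
t 7.65 pos [ 0.5216 -0.0533  0.0294] yaw -0.2422 tilt [-0.0005  0.0004] F [-6.   1.6  8.2] T [ 0.26  1.66 -0.05] w 0.07 j [-0.21  0.03]
total tool [-0.0003  0.001   0.0004] rotdeg [-0.01  0.03  0.05] min rows 1
{"x":-0.0003,"y":0.0010,"z":0.0004,"rx":-0.0,"ry":0.0,"rz":0.0}
```

Call:
{"op": "jog_arm", "data": {
  "claw": 1,
  "series": [
    {"x":0,"y":0,"z":0,"rx":0,"ry":0,"rz":0},
    {"x":0,"y":0,"z":0,"rx":0,"ry":0,"rz":0},
    {"x":0,"y":0,"z":0,"rx":0,"ry":0,"rz":0},
    {"x":0,"y":0,"z":0,"rx":0,"ry":0,"rz":0}
  ]
}}

```text
time: 7.98
tool_pos: [0.5281, -0.055, 0.0351]
ee_rot: [-3.141, -0.017, -0.242]
wrist_force: [-0.7, -0.3, 0.0]
width: 0.092
```

```bash
python3 -c "
from h import *
plan((.5211,-.0542,.029),-0.243,1)"
```

```text
t 7.98 pos [ 0.5281 -0.055   0.0351] yaw -0.2423 tilt [ 0.0161 -0.0037] F [-0.7 -0.3  0. ] T [-0.02 -0.03  0.03] w 0.092 j [-0.21  0.03]
total tool [-0.0071  0.0009  0.006 ] rotdeg [-0.02 -0.95  0.04] min rows 1
{"x":-0.0071,"y":0.0009,"z":0.0060,"rx":-0.0,"ry":-0.9,"rz":0.0}
```

Call:
{"op": "jog_arm", "data": {
  "series": [
    {"x":-0.006,"y":0,"z":0,"rx":0,"ry":-0.9,"rz":0},
    {"x":0,"y":0,"z":0,"rx":0,"ry":0,"rz":0},
    {"x":0,"y":0,"z":-0.01,"rx":0,"ry":0,"rz":0},
    {"x":0,"y":0,"z":-0.02,"rx":0,"ry":0,"rz":0},
    {"x":0,"y":0,"z":-0.03,"rx":0,"ry":0,"rz":0},
    {"x":0,"y":0,"z":-0.03,"rx":0,"ry":0,"rz":0}
  ]
}}

```text
time: 8.48
tool_pos: [0.5175, -0.0529, 0.1218]
ee_rot: [3.141, 0.015, -0.243]
wrist_force: [0.4, 0.8, -0.5]
width: 0.0942
```

```bash
python3 -c "
from h import *
plan((.515,-.09,.2),-0.243,3)"
```

```text
t 8.48 pos [ 0.5175 -0.0529  0.1218] yaw -0.2426 tilt [-0.0147  0.0032] F [ 0.4  0.8 -0.5] T [-0.02 -0.14  0.01] w 0.0942 j [-0.21  0.03]
total tool [ 0.0053  0.0367 -0.0783] rotdeg [0.02 0.86 0.02] min rows 3
{"x":0.0018,"y":0.0122,"z":-0.0261,"rx":0.0,"ry":0.3,"rz":0.0}
{"x":0.0019,"y":0.0122,"z":-0.0261,"rx":0.0,"ry":0.3,"rz":0.0}
{"x":0.0020,"y":0.0122,"z":-0.0261,"rx":0.0,"ry":0.3,"rz":0.0}
```

```bash
python3 -c "
from h import *
plan((.53,.23,.26),-0.33,10)"
```

```text
t 8.48 pos [ 0.5175 -0.0529  0.1218] yaw -0.2426 tilt [-0.0147  0.0032] F [ 0.4  0.8 -0.5] T [-0.02 -0.14  0.01] w 0.0942 j [-0.21  0.03]
total tool [-0.0579 -0.2775 -0.1375] rotdeg [0.06 0.86 5.01] min rows 8
{"x":-0.0058,"y":-0.0278,"z":-0.0137,"rx":0.0,"ry":0.1,"rz":0.5}
{"x":-0.0060,"y":-0.0277,"z":-0.0138,"rx":0.0,"ry":0.1,"rz":0.5}
{"x":-0.0062,"y":-0.0277,"z":-0.0138,"rx":0.0,"ry":0.1,"rz":0.5}
{"x":-0.0065,"y":-0.0276,"z":-0.0138,"rx":0.0,"ry":0.1,"rz":0.5}
{"x":-0.0067,"y":-0.0275,"z":-0.0138,"rx":0.0,"ry":0.1,"rz":0.5}
{"x":-0.0069,"y":-0.0275,"z":-0.0138,"rx":0.0,"ry":0.1,"rz":0.5}
{"x":-0.0071,"y":-0.0274,"z":-0.0138,"rx":0.0,"ry":0.1,"rz":0.5}
{"x":-0.0073,"y":-0.0274,"z":-0.0138,"rx":0.0,"ry":0.1,"rz":0.5}
{"x":-0.0075,"y":-0.0273,"z":-0.0138,"rx":0.0,"ry":0.1,"rz":0.5}
{"x":-0.0078,"y":-0.0272,"z":-0.0138,"rx":0.0,"ry":0.1,"rz":0.5}
```

Call:
{"op": "jog_arm", "data": {
  "series": [
    {"x":0,"y":0,"z":-0.035,"rx":0,"ry":0,"rz":0},
    {"x":0,"y":0,"z":-0.035,"rx":0,"ry":0,"rz":0},
    {"x":-0.007,"y":-0.028,"z":-0.01,"rx":0,"ry":0.1,"rz":0.5},
    {"x":-0.007,"y":-0.028,"z":-0.01,"rx":0,"ry":0.1,"rz":0.5},
    {"x":-0.007,"y":-0.028,"z":-0.01,"rx":0,"ry":0.1,"rz":0.5},
    {"x":-0.007,"y":-0.028,"z":-0.01,"rx":0,"ry":0.1,"rz":0.5},
    {"x":-0.007,"y":-0.028,"z":-0.01,"rx":0,"ry":0.1,"rz":0.5},
    {"x":-0.007,"y":-0.028,"z":-0.01,"rx":0,"ry":0.1,"rz":0.5},
    {"x":-0.007,"y":-0.028,"z":-0.01,"rx":0,"ry":0.1,"rz":0.5},
    {"x":-0.007,"y":-0.028,"z":0,"rx":0,"ry":0.1,"rz":0.5},
    {"x":-0.007,"y":-0.028,"z":0,"rx":0,"ry":0.1,"rz":0.5},
    {"x":0,"y":0,"z":0,"rx":0,"ry":0,"rz":0}
  ]
}}

```text
time: 9.48
tool_pos: [0.5314, 0.2158, 0.2894]
ee_rot: [-3.132, -0.028, -0.333]
wrist_force: [-1.2, -1.4, -0.2]
width: 0.0942
```

```bash
python3 -c "
from h import *
state()
s=shot('wrist','w7');save(s,'w7.pkl');state();print(s['origin'],s['attitude'])
s=shot('scene','s7');save(s,'s7.pkl')
"
```

```text
t 9.48 pos [0.5314 0.2158 0.2894] yaw -0.3328 tilt [ 0.03   -0.0002] F [-1.2 -1.4 -0.2] T [-0.05 -0.07 -0.  ] w 0.0942 j [0.29 0.62]
t 9.53 pos [0.5315 0.2136 0.2896] yaw -0.334 tilt [ 0.0303 -0.0022] F [-0.9 -0.1 -0.8] T [-0.   -0.13 -0.01] w 0.0939 j [0.29 0.62]
[0.55299464 0.29200792 0.46842457] [ 2.87104551 -0.02801757 -0.3325042 ]
```

View pics/w7.png

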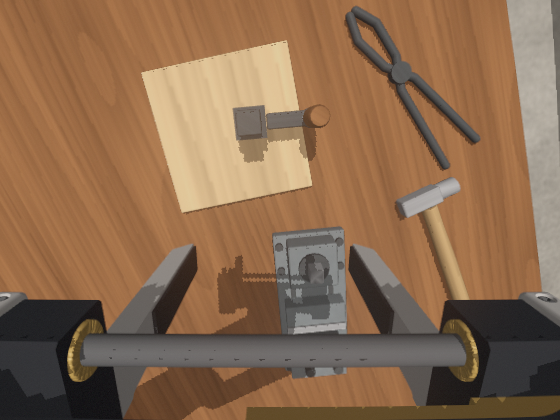

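View pics/s7.png

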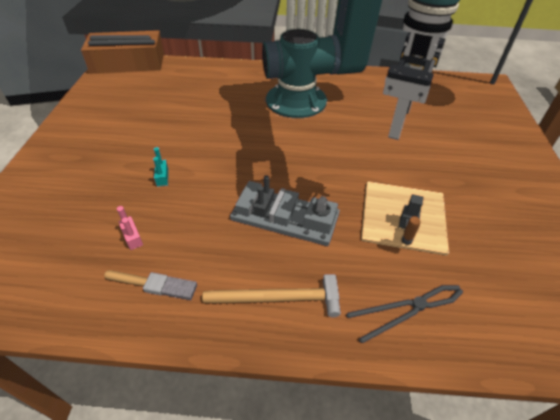

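Run:
```python
from h import *
import pickle
s=pickle.load(open('w7.pkl','rb'))
im=s['img'][85:160,220:345,::-1]
cv2.imwrite('pics/w7a.png',cv2.resize(im,None,fx=6,fy=6,interpolation=cv2.INTER_CUBIC))
s=pickle.load(open('s7.pkl','rb'))
im=s['img'][165:255,215:345,::-1]
cv2.imwrite('pics/s7a.png',cv2.resize(im,None,fx=6,fy=6,interpolation=cv2.INTER_CUBIC))
```

```text
(no output)
```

View pics/w7a.png

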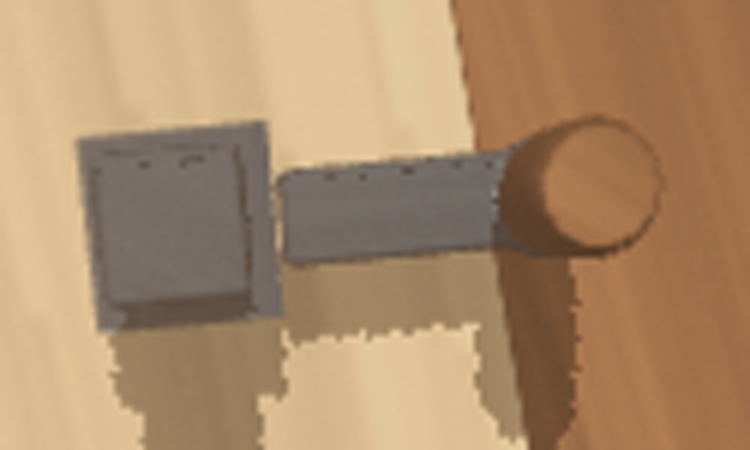

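View pics/s7a.png

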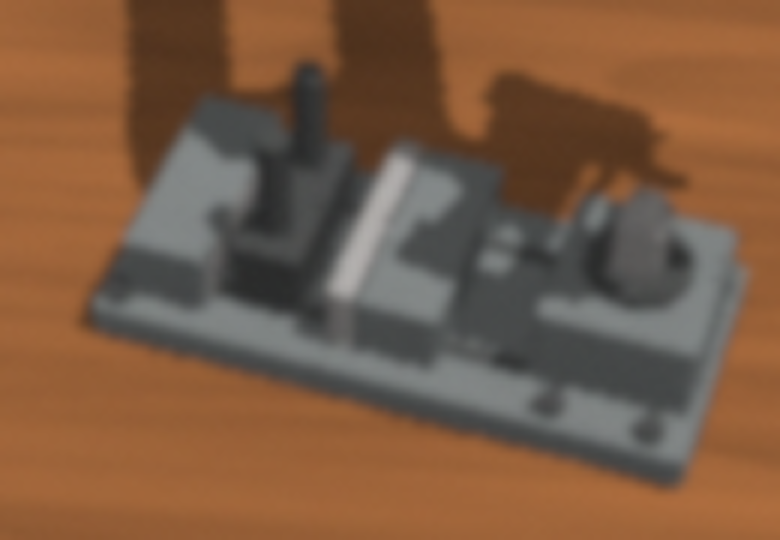

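Run:
```python
from h import *
import pickle
s=pickle.load(open('w7.pkl','rb'))
a=lambda u,v:((u+.5)/6-.5+220,(v+.5)/6-.5+85)
h=.02;g=.014
P=[(-h,h,.055),(h,h,.055),(h,-h,.055),(-h,-h,.055),(.079,0,.115),(-g,g,.1),(g,g,.1),(g,-g,.1),(-g,-g,.1)]
px=[a(*q) for q in [(78,140),(268,122),(283,315),(100,330),(602,183),(95,150),(240,144),(250,292),(110,303)]]
f=fit(s,P,px,[.54,.301,-.33])
fit(s,P[:5],px[:5],[.54,.301,-.33])
# board center/corners
B=[(143,72),(287,41),(312,186),(183,212)]
Q=[atz(s,b,.012) for b in B];print('board',np.round(Q,4),np.mean(Q,0))
```

```text
fit [ 0.5381  0.3005 -0.2479] res [-0.3 -0.8  0.1 -0.6  0.5 -0.  -0.3  0.3  0.8  0.4 -0.9  0.5  0.  -0.7
  0.7  0.4 -0.6  0.7]
fit [ 0.5378  0.3003 -0.2412] res [-0.5 -0.4 -0.2 -0.5  0.4  0.1 -0.3  0.6  0.6  0.2]
board [[0.4243 0.4092 0.012 ]
 [0.6179 0.3826 0.012 ]
 [0.5917 0.1867 0.012 ]
 [0.398  0.2131 0.012 ]] [0.50796514 0.29792341 0.012     ]
```

```bash
python3 -c "
from h import *
plan((.538,.3004,.14),-0.245,5)"
```

```text
t 9.58 pos [0.5316 0.212  0.2894] yaw -0.3358 tilt [ 0.0299 -0.0033] F [ 1.  -0.3  0.2] T [-0.05 -0.07 -0.01] w 0.0939 j [0.29 0.62]
total tool [-0.0275 -0.0846  0.1492] rotdeg [-0.31 -1.7  -5.2 ] min rows 5
{"x":-0.0055,"y":-0.0169,"z":0.0298,"rx":-0.1,"ry":-0.3,"rz":-1.0}
{"x":-0.0050,"y":-0.0170,"z":0.0299,"rx":-0.1,"ry":-0.3,"rz":-1.0}
{"x":-0.0045,"y":-0.0172,"z":0.0299,"rx":-0.1,"ry":-0.3,"rz":-1.0}
{"x":-0.0040,"y":-0.0173,"z":0.0299,"rx":-0.1,"ry":-0.3,"rz":-1.0}
{"x":-0.0035,"y":-0.0174,"z":0.0299,"rx":-0.1,"ry":-0.3,"rz":-1.0}
```

Call:
{"op": "jog_arm", "data": {
  "claw": 0.6,
  "series": [
    {"x":-0.0055,"y":-0.017,"z":0.03,"rx":-0.1,"ry":-0.3,"rz":-1},
    {"x":-0.005,"y":-0.017,"z":0.03,"rx":-0.1,"ry":-0.3,"rz":-1},
    {"x":-0.0045,"y":-0.017,"z":0.03,"rx":-0.1,"ry":-0.3,"rz":-1},
    {"x":-0.004,"y":-0.017,"z":0.03,"rx":-0.1,"ry":-0.3,"rz":-1},
    {"x":-0.0035,"y":-0.017,"z":0.025,"rx":-0.1,"ry":-0.3,"rz":-1},
    {"x":0,"y":0,"z":0,"rx":0,"ry":0,"rz":0},
    {"x":0,"y":0,"z":0,"rx":0,"ry":0,"rz":0}
  ]
}}

```text
time: 10.17
tool_pos: [0.5429, 0.2914, 0.1448]
ee_rot: [3.137, -0.013, -0.257]
wrist_force: [-0.1, -0.9, 0.9]
width: 0.0566
```

```bash
python3 -c "
from h import *
plan((.538,.3004,.062),-0.245,4)"
```

```text
t 10.17 pos [0.5429 0.2914 0.1448] yaw -0.2572 tilt [ 0.0112 -0.0081] F [-0.1 -0.9  0.9] T [-0.04 -0.08  0.05] w 0.0566 j [0.41 0.66]
total tool [-0.0081 -0.0079  0.0826] rotdeg [ 0.29 -0.74 -0.7 ] min rows 2
{"x":-0.0020,"y":-0.0020,"z":0.0207,"rx":0.1,"ry":-0.2,"rz":-0.2}
{"x":-0.0020,"y":-0.0019,"z":0.0207,"rx":0.1,"ry":-0.2,"rz":-0.2}
{"x":-0.0019,"y":-0.0019,"z":0.0207,"rx":0.1,"ry":-0.2,"rz":-0.2}
{"x":-0.0018,"y":-0.0019,"z":0.0207,"rx":0.1,"ry":-0.2,"rz":-0.2}
```

Call:
{"op": "jog_arm", "data": {
  "series": [
    {"x":-0.004,"y":-0.004,"z":0,"rx":0.2,"ry":-0.4,"rz":-0.4},
    {"x":-0.004,"y":-0.004,"z":0.01,"rx":0.1,"ry":-0.3,"rz":-0.3},
    {"x":0,"y":0,"z":0.014,"rx":0,"ry":0,"rz":0},
    {"x":0,"y":0,"z":0,"rx":0,"ry":0,"rz":0}
  ]
}}

```text
time: 10.5
tool_pos: [0.5401, 0.2982, 0.1258]
ee_rot: [-3.137, -0.007, -0.25]
wrist_force: [0.1, -1.2, -1.1]
width: 0.0565
```

```bash
python3 -c "
from h import *
plan((.538,.3004,.062),-0.245,4);s=shot('wrist','w8')"
```

```text
t 10.5 pos [0.5401 0.2982 0.1258] yaw -0.2499 tilt [0.0081 0.0031] F [ 0.1 -1.2 -1.1] T [-0.12 -0.06  0.04] w 0.0565 j [0.41 0.66]
total tool [-0.003  -0.0013  0.0638] rotdeg [-0.29 -0.41 -0.28] min rows 2
{"x":-0.0008,"y":-0.0003,"z":0.0160,"rx":-0.1,"ry":-0.1,"rz":-0.1}
{"x":-0.0007,"y":-0.0003,"z":0.0160,"rx":-0.1,"ry":-0.1,"rz":-0.1}
{"x":-0.0007,"y":-0.0004,"z":0.0160,"rx":-0.1,"ry":-0.1,"rz":-0.1}
{"x":-0.0007,"y":-0.0004,"z":0.0160,"rx":-0.1,"ry":-0.1,"rz":-0.1}
```

View pics/w8.png

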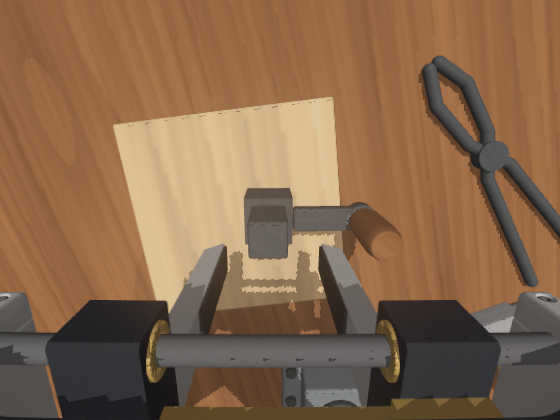

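Call:
{"op": "jog_arm", "data": {
  "series": [
    {"x":-0.002,"y":-0.001,"z":0.012,"rx":-0.2,"ry":-0.4,"rz":-0.2},
    {"x":-0.001,"y":0,"z":0.012,"rx":0,"ry":0,"rz":0},
    {"x":0,"y":0,"z":0.012,"rx":0,"ry":0,"rz":0},
    {"x":0,"y":0,"z":0.01,"rx":0,"ry":0,"rz":0},
    {"x":0,"y":0,"z":0,"rx":0,"ry":0,"rz":0}
  ]
}}

```text
time: 10.97
tool_pos: [0.5406, 0.3007, 0.0827]
ee_rot: [-3.133, -0.009, -0.247]
wrist_force: [-0.6, 0.3, -0.0]
width: 0.0566
```

```bash
python3 -c "
from h import *
plan((.538,.3004,.062),-0.245,1)"
```

```text
t 10.97 pos [0.5406 0.3007 0.0827] yaw -0.2474 tilt [0.0103 0.006 ] F [-0.6  0.3 -0. ] T [-0.01 -0.07  0.02] w 0.0566 j [0.42 0.66]
total tool [-0.0027  0.0011  0.0207] rotdeg [-0.48 -0.49 -0.13] min rows 1
{"x":-0.0027,"y":0.0011,"z":0.0207,"rx":-0.5,"ry":-0.5,"rz":-0.1}
```

Call:
{"op": "jog_arm", "data": {
  "series": [
    {"x":-0.0025,"y":0.001,"z":0.008,"rx":-0.5,"ry":-0.5,"rz":-0.1},
    {"x":0,"y":0,"z":0.008,"rx":0,"ry":0,"rz":0},
    {"x":0,"y":0,"z":0.005,"rx":0,"ry":0,"rz":0},
    {"x":0,"y":0,"z":0,"rx":0,"ry":0,"rz":0}
  ]
}}

```text
time: 11.3
tool_pos: [0.537, 0.3002, 0.058]
ee_rot: [3.139, 0.003, -0.245]
wrist_force: [-0.4, 0.4, -0.1]
width: 0.0564
```

```bash
python3 -c "
from h import *
plan((.538,.3004,.062),-0.245,1)"
```

```text
t 11.3 pos [0.537  0.3002 0.058 ] yaw -0.2452 tilt [-0.0037 -0.002 ] F [-0.4  0.4 -0.1] T [-0.05 -0.04  0.05] w 0.0564 j [0.42 0.66]
total tool [ 0.0009 -0.0004 -0.004 ] rotdeg [ 0.16  0.18 -0.01] min rows 1
{"x":0.0009,"y":-0.0004,"z":-0.0040,"rx":0.2,"ry":0.2,"rz":-0.0}
```

Raise 4 mm and close.

Call:
{"op": "jog_arm", "data": {
  "claw": 0,
  "series": [
    {"x":0.0009,"y":0,"z":-0.004,"rx":0.1,"ry":0.1,"rz":0},
    {"x":0,"y":0,"z":0,"rx":0,"ry":0,"rz":0},
    {"x":0,"y":0,"z":0,"rx":0,"ry":0,"rz":0},
    {"x":0,"y":0,"z":0,"rx":0,"ry":0,"rz":0},
    {"x":0,"y":0,"z":0,"rx":0,"ry":0,"rz":0}
  ]
}}

```text
time: 11.72
tool_pos: [0.5384, 0.3003, 0.0632]
ee_rot: [-3.142, 0.001, -0.245]
wrist_force: [-0.3, 0.8, -6.0]
width: 0.0277
```

```bash
python3 -c "
from h import *
plan((.538,.3004,.20),-0.26,5)"
```

```text
t 11.72 pos [0.5384 0.3003 0.0632] yaw -0.2451 tilt [-0.0005  0.0002] F [-0.3  0.8 -6. ] T [-0.08 -0.11  0.01] w 0.0277 j [0.42 0.66]
total tool [-0.0005  0.     -0.1368] rotdeg [-0.    0.03  0.85] min rows 4
{"x":-0.0001,"y":0.0000,"z":-0.0274,"rx":-0.0,"ry":0.0,"rz":0.2}
{"x":-0.0001,"y":0.0000,"z":-0.0274,"rx":-0.0,"ry":0.0,"rz":0.2}
{"x":-0.0001,"y":0.0000,"z":-0.0274,"rx":-0.0,"ry":0.0,"rz":0.2}
{"x":-0.0001,"y":0.0000,"z":-0.0274,"rx":-0.0,"ry":0.0,"rz":0.2}
{"x":-0.0001,"y":0.0000,"z":-0.0274,"rx":-0.0,"ry":0.0,"rz":0.2}
```

Call:
{"op": "jog_arm", "data": {
  "series": [
    {"x":0,"y":0,"z":-0.02,"rx":0,"ry":0,"rz":0},
    {"x":0,"y":0,"z":-0.03,"rx":0,"ry":0,"rz":0},
    {"x":0,"y":0,"z":-0.03,"rx":0,"ry":0,"rz":0},
    {"x":0,"y":0,"z":-0.03,"rx":0,"ry":0,"rz":0},
    {"x":0,"y":0,"z":-0.025,"rx":0,"ry":0,"rz":0},
    {"x":0,"y":0,"z":0,"rx":0,"ry":0,"rz":0}
  ]
}}

```text
time: 12.22
tool_pos: [0.5319, 0.2974, 0.1882]
ee_rot: [3.123, 0.024, -0.245]
wrist_force: [1.1, 0.2, -3.9]
width: 0.0277
```

```bash
python3 -c "
from h import *
plan((.5556,.0853,.19),-0.275,7)"
```

```text
t 12.22 pos [0.5319 0.2974 0.1882] yaw -0.2454 tilt [-0.0279 -0.0118] F [ 1.1  0.2 -3.9] T [ 0.1  -0.22  0.04] w 0.0277 j [0.42 0.66]
total tool [7.45e-02 2.00e-01 1.00e-04] rotdeg [1.06 1.37 1.71] min rows 6
{"x":0.0106,"y":0.0286,"z":0.0000,"rx":0.2,"ry":0.2,"rz":0.2}
{"x":0.0108,"y":0.0285,"z":-0.0000,"rx":0.2,"ry":0.2,"rz":0.2}
{"x":0.0109,"y":0.0285,"z":-0.0001,"rx":0.2,"ry":0.2,"rz":0.2}
{"x":0.0110,"y":0.0284,"z":-0.0001,"rx":0.2,"ry":0.2,"rz":0.2}
{"x":0.0111,"y":0.0284,"z":-0.0001,"rx":0.2,"ry":0.2,"rz":0.2}
{"x":0.0112,"y":0.0283,"z":-0.0002,"rx":0.2,"ry":0.2,"rz":0.2}
{"x":0.0114,"y":0.0283,"z":-0.0002,"rx":0.2,"ry":0.2,"rz":0.2}
```

Call:
{"op": "jog_arm", "data": {
  "series": [
    {"x":0.011,"y":0.0285,"z":0,"rx":0.2,"ry":0.3,"rz":0.2},
    {"x":0.011,"y":0.0285,"z":0,"rx":0.2,"ry":0.3,"rz":0.2},
    {"x":0.011,"y":0.0285,"z":0,"rx":0.2,"ry":0.3,"rz":0.2},
    {"x":0.011,"y":0.0285,"z":0,"rx":0.2,"ry":0.2,"rz":0.2},
    {"x":0.011,"y":0.0285,"z":0,"rx":0.1,"ry":0.2,"rz":0.2},
    {"x":0.011,"y":0.0285,"z":0,"rx":0.1,"ry":0.2,"rz":0.2},
    {"x":0.009,"y":0.025,"z":0,"rx":0.1,"ry":0,"rz":0.2},
    {"x":0,"y":0,"z":0,"rx":0,"ry":0,"rz":0},
    {"x":0,"y":0,"z":0,"rx":0,"ry":0,"rz":0}
  ]
}}

```text
time: 12.97
tool_pos: [0.5461, 0.0806, 0.1626]
ee_rot: [3.13, 0.029, -0.266]
wrist_force: [-1.1, 0.8, -6.1]
width: 0.0281
```

```bash
python3 -c "
from h import *
plan((.5556,.0853,.175),-0.275,1)"
```

```text
t 12.97 pos [0.5461 0.0806 0.1626] yaw -0.266 tilt [-0.0308 -0.0033] F [-1.1  0.8 -6.1] T [ 0.03 -0.09 -0.02] w 0.0281 j [0.05 0.31]
total tool [ 0.0076 -0.0069 -0.0127] rotdeg [0.66 1.65 0.53] min rows 1
{"x":0.0076,"y":-0.0069,"z":-0.0127,"rx":0.7,"ry":1.6,"rz":0.5}
```

Call:
{"op": "jog_arm", "data": {
  "series": [
    {"x":0.003,"y":-0.0035,"z":-0.01,"rx":0.3,"ry":0.8,"rz":0.3},
    {"x":0.004,"y":-0.0035,"z":-0.003,"rx":0.3,"ry":0.8,"rz":0.3},
    {"x":0,"y":0,"z":0,"rx":0,"ry":0,"rz":0}
  ]
}}

```text
time: 13.22
tool_pos: [0.5532, 0.0868, 0.1706]
ee_rot: [3.139, 0.008, -0.277]
wrist_force: [0.2, 0.1, -6.1]
width: 0.0279
```

```bash
python3 -c "
from h import *
plan((.5556,.0853,.175),-0.275,1)
s=shot('scene','s8');save(s,'s8.pkl')
im=s['img'][130:255,215:405,::-1]
cv2.imwrite('pics/s8a.png',cv2.resize(im,None,fx=4,fy=4,interpolation=cv2.INTER_CUBIC))
s=shot('wrist','w9');plan((.5556,.0853,.175),-0.275,1)"
```

```text
t 13.22 pos [0.5532 0.0868 0.1706] yaw -0.2772 tilt [-0.0082  0.    ] F [ 0.2  0.1 -6.1] T [-0.01  0.01  0.01] w 0.0279 j [0.05 0.33]
total tool [ 0.0027  0.0008 -0.0045] rotdeg [ 0.13  0.45 -0.12] min rows 1
{"x":0.0027,"y":0.0008,"z":-0.0045,"rx":0.1,"ry":0.5,"rz":-0.1}
t 13.32 pos [0.5529 0.0867 0.1708] yaw -0.2765 tilt [-0.0089 -0.0004] F [-0.3  0.1 -6.2] T [-0.   -0.04  0.01] w 0.0276 j [0.05 0.33]
total tool [ 0.003   0.0006 -0.0042] rotdeg [ 0.16  0.48 -0.08] min rows 1
{"x":0.0030,"y":0.0006,"z":-0.0042,"rx":0.2,"ry":0.5,"rz":-0.1}
```

View pics/s8a.png

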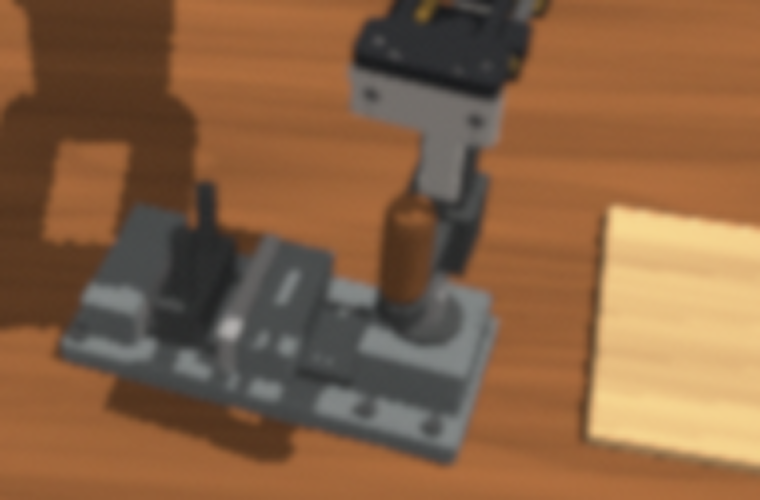

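View pics/w9.png

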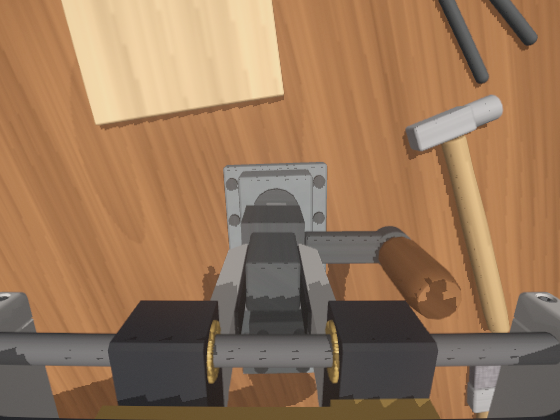

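Call:
{"op": "jog_arm", "data": {
  "series": [
    {"x":0.0028,"y":0.0006,"z":0.003,"rx":0.1,"ry":0.5,"rz":-0.1},
    {"x":0,"y":0,"z":0.006,"rx":0,"ry":0,"rz":0},
    {"x":0,"y":0,"z":0.006,"rx":0,"ry":0,"rz":0},
    {"x":0,"y":0,"z":0,"rx":0,"ry":0,"rz":0}
  ]
}}

```text
time: 13.65
tool_pos: [0.5557, 0.0875, 0.1549]
ee_rot: [3.141, -0.002, -0.271]
wrist_force: [-0.4, 0.2, -6.7]
width: 0.0276
```

```bash
python3 -c "
from h import *
plan((.5556,.0853,.15),-0.275,1)"
```

```text
t 13.65 pos [0.5557 0.0875 0.1549] yaw -0.2705 tilt [ 0.0022 -0.001 ] F [-0.4  0.2 -6.7] T [0.   0.04 0.03] w 0.0276 j [0.06 0.33]
total tool [0.0005 0.0022 0.0049] rotdeg [ 0.02 -0.14  0.26] min rows 1
{"x":0.0005,"y":0.0022,"z":0.0049,"rx":0.0,"ry":-0.1,"rz":0.3}
```

Call:
{"op": "jog_arm", "data": {
  "series": [
    {"x":0.0003,"y":0.0022,"z":0.002,"rx":0,"ry":0,"rz":0.4},
    {"x":0,"y":0,"z":0.004,"rx":0,"ry":0,"rz":0},
    {"x":0,"y":0,"z":0.004,"rx":0,"ry":0,"rz":0},
    {"x":0,"y":0,"z":0,"rx":0,"ry":0,"rz":0}
  ]
}}

```text
time: 13.98
tool_pos: [0.5546, 0.0852, 0.1427]
ee_rot: [3.14, -0.0, -0.278]
wrist_force: [1.1, -0.3, -6.9]
width: 0.0283
```

```bash
python3 -c "
from h import *
plan((.5556,.0853,.12),-0.28,1)"
```

```text
t 13.98 pos [0.5546 0.0852 0.1427] yaw -0.2782 tilt [ 0.     -0.0012] F [ 1.1 -0.3 -6.9] T [-0.06  0.01  0.01] w 0.0283 j [0.05 0.33]
total tool [ 0.0009 -0.0004  0.0227] rotdeg [ 0.06 -0.02  0.11] min rows 1
{"x":0.0009,"y":-0.0004,"z":0.0227,"rx":0.1,"ry":-0.0,"rz":0.1}
```

Call:
{"op": "jog_arm", "data": {
  "series": [
    {"x":0.0008,"y":0,"z":0.004,"rx":0,"ry":0,"rz":0.1},
    {"x":0,"y":0,"z":0.004,"rx":0,"ry":0,"rz":0},
    {"x":0,"y":0,"z":0.004,"rx":0,"ry":0,"rz":0},
    {"x":0,"y":0,"z":0,"rx":0,"ry":0,"rz":0}
  ]
}}

```text
time: 14.32
tool_pos: [0.5551, 0.0848, 0.1293]
ee_rot: [3.14, 0.001, -0.281]
wrist_force: [-0.7, -0.1, -6.7]
width: 0.0279
```

```bash
python3 -c "
from h import *
plan((.5556,.0853,.12),-0.28,1)"
```

```text
t 14.32 pos [0.5551 0.0848 0.1293] yaw -0.2805 tilt [-0.0011 -0.0009] F [-0.7 -0.1 -6.7] T [-0.05  0.02 -0.02] w 0.0279 j [0.05 0.33]
total tool [ 0.0003 -0.0006  0.0093] rotdeg [ 0.06  0.04 -0.03] min rows 1
{"x":0.0003,"y":-0.0006,"z":0.0093,"rx":0.1,"ry":0.0,"rz":-0.0}
```

Slides freely over the square. Down to the collar.

Call:
{"op": "jog_arm", "data": {
  "series": [
    {"x":0.0003,"y":-0.0004,"z":0.004,"rx":0,"ry":0,"rz":0},
    {"x":0,"y":0,"z":0.004,"rx":0,"ry":0,"rz":0},
    {"x":0,"y":0,"z":0.002,"rx":0,"ry":0,"rz":0},
    {"x":0,"y":0,"z":0,"rx":0,"ry":0,"rz":0}
  ]
}}

```text
time: 14.65
tool_pos: [0.5556, 0.0851, 0.1181]
ee_rot: [3.14, 0.001, -0.28]
wrist_force: [-0.0, -0.4, -5.6]
width: 0.0277
```

```bash
python3 -c "
from h import *
plan((.5556,.0853,.117),-0.28,1)"
```

```text
t 14.65 pos [0.5556 0.0851 0.1181] yaw -0.2805 tilt [-0.0011 -0.0009] F [-0.  -0.4 -5.6] T [-0.02  0.01  0.01] w 0.0277 j [0.05 0.33]
total tool [-0.     -0.0002  0.0011] rotdeg [ 0.07  0.05 -0.03] min rows 1
{"x":-0.0000,"y":-0.0002,"z":0.0011,"rx":0.1,"ry":0.0,"rz":-0.0}
```

Call:
{"op": "jog_arm", "data": {
  "claw": 0.6,
  "series": [
    {"x":0,"y":0,"z":0,"rx":0,"ry":0,"rz":0},
    {"x":0,"y":0,"z":0,"rx":0,"ry":0,"rz":0},
    {"x":0,"y":0,"z":0,"rx":0,"ry":0,"rz":0},
    {"x":0,"y":0,"z":-0.015,"rx":0,"ry":0,"rz":0},
    {"x":0,"y":0,"z":-0.02,"rx":0,"ry":0,"rz":0},
    {"x":0,"y":0,"z":-0.025,"rx":0,"ry":0,"rz":0},
    {"x":0,"y":0,"z":-0.02,"rx":0,"ry":0,"rz":0},
    {"x":0,"y":0,"z":0,"rx":0,"ry":0,"rz":0}
  ]
}}

```text
time: 15.32
tool_pos: [0.5607, 0.0852, 0.212]
ee_rot: [-3.136, -0.02, -0.281]
wrist_force: [0.5, 0.3, 1.0]
width: 0.0561
```

```bash
python3 -c "
from h import *
plan((.6316,.0635,.19),-0.28,3)
s=shot('wrist','w10');save(s,'w10.pkl')"
```

```text
t 15.32 pos [0.5607 0.0852 0.212 ] yaw -0.2806 tilt [ 0.0202 -0.0003] F [0.5 0.3 1. ] T [-0.02 -0.11  0.02] w 0.0561 j [0.05 0.33]
total tool [0.0737 0.0014 0.0234] rotdeg [-0.3  -1.12 -0.03] min rows 2
{"x":0.0246,"y":0.0005,"z":0.0078,"rx":-0.1,"ry":-0.4,"rz":-0.0}
{"x":0.0246,"y":0.0004,"z":0.0077,"rx":-0.1,"ry":-0.4,"rz":-0.0}
{"x":0.0247,"y":0.0004,"z":0.0075,"rx":-0.1,"ry":-0.4,"rz":-0.0}
```

View pics/w10.png

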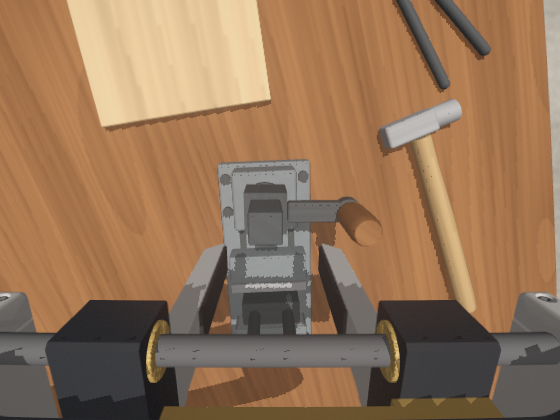

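```bash
python3 -c "
from h import *
import pickle
s=pickle.load(open('w10.pkl','rb'))
print(proj(s,(.6316,.0635,.169)),atz(s,(369,232),.169), 'head top',proj(s,(.5557,.0853,.154)))"
```

```text
[369.33883667 235.60710911] [0.63191389 0.0663991  0.169     ] head top [264.37918032 229.88155933]
```

Call:
{"op": "jog_arm", "data": {
  "series": [
    {"x":0.0246,"y":0.0005,"z":0.004,"rx":-0.1,"ry":-0.4,"rz":0},
    {"x":0.0246,"y":0.0005,"z":0.004,"rx":-0.1,"ry":-0.4,"rz":0},
    {"x":0.024,"y":0.0005,"z":0.004,"rx":-0.1,"ry":-0.3,"rz":0},
    {"x":0,"y":0,"z":0,"rx":0,"ry":0,"rz":0},
    {"x":0,"y":0,"z":0,"rx":0,"ry":0,"rz":0}
  ]
}}

```text
time: 15.78
tool_pos: [0.6313, 0.0633, 0.1957]
ee_rot: [3.141, 0.003, -0.279]
wrist_force: [-0.4, 0.3, 0.8]
width: 0.0562
```

```bash
python3 -c "
from h import *
plan((.6316,.0635,.123),-0.28,4)"
```

```text
t 15.78 pos [0.6313 0.0633 0.1957] yaw -0.2791 tilt [-0.003   0.0002] F [-0.4  0.3  0.8] T [ 0.   -0.03  0.02] w 0.0562 j [0.01 0.29]
total tool [ 0.0004 -0.0003  0.0727] rotdeg [0.04 0.17 0.05] min rows 2
{"x":0.0001,"y":-0.0001,"z":0.0182,"rx":0.0,"ry":0.0,"rz":0.0}
{"x":0.0001,"y":-0.0001,"z":0.0182,"rx":0.0,"ry":0.0,"rz":0.0}
{"x":0.0001,"y":-0.0001,"z":0.0182,"rx":0.0,"ry":0.0,"rz":0.0}
{"x":0.0001,"y":-0.0001,"z":0.0182,"rx":0.0,"ry":0.0,"rz":0.0}
```

Call:
{"op": "jog_arm", "data": {
  "series": [
    {"x":0,"y":-0.001,"z":0.014,"rx":0,"ry":0.1,"rz":0},
    {"x":0,"y":0,"z":0.014,"rx":0,"ry":0,"rz":0},
    {"x":0,"y":0,"z":0.01,"rx":0,"ry":0,"rz":0},
    {"x":0,"y":0,"z":0,"rx":0,"ry":0,"rz":0}
  ]
}}

```text
time: 16.12
tool_pos: [0.629, 0.065, 0.1541]
ee_rot: [3.141, 0.004, -0.279]
wrist_force: [-0.3, -1.1, -0.5]
width: 0.0562
```

```bash
python3 -c "
from h import *
plan((.6318,.065,.125),-0.28,2)"
```

```text
t 16.12 pos [0.629  0.065  0.1541] yaw -0.2788 tilt [-0.004  0.   ] F [-0.3 -1.1 -0.5] T [-0.11 -0.05  0.  ] w 0.0562 j [0.01 0.29]
total tool [ 0.0028 -0.0008  0.0291] rotdeg [0.06 0.22 0.07] min rows 1
{"x":0.0014,"y":-0.0004,"z":0.0145,"rx":0.0,"ry":0.1,"rz":0.0}
{"x":0.0014,"y":-0.0004,"z":0.0145,"rx":0.0,"ry":0.1,"rz":0.0}
```

Call:
{"op": "jog_arm", "data": {
  "series": [
    {"x":0.0014,"y":-0.0004,"z":0.011,"rx":0,"ry":0.1,"rz":0},
    {"x":0.0014,"y":-0.0004,"z":0.011,"rx":0,"ry":0.1,"rz":0},
    {"x":0,"y":0,"z":0.002,"rx":0,"ry":0,"rz":0},
    {"x":0,"y":0,"z":0,"rx":0,"ry":0,"rz":0}
  ]
}}

```text
time: 16.45
tool_pos: [0.6308, 0.0657, 0.1286]
ee_rot: [3.141, -0.0, -0.278]
wrist_force: [-0.6, -0.2, 0.4]
width: 0.0564
```

```bash
python3 -c "
from h import *
plan((.6318,.065,.125),-0.28,1)"
```

```text
t 16.45 pos [0.6308 0.0657 0.1286] yaw -0.2778 tilt [ 0.0002 -0.0008] F [-0.6 -0.2  0.4] T [-0.03 -0.04  0.01] w 0.0564 j [0.01 0.29]
total tool [0.0012 0.0004 0.0036] rotdeg [ 0.04 -0.02  0.12] min rows 1
{"x":0.0012,"y":0.0004,"z":0.0036,"rx":0.0,"ry":-0.0,"rz":0.1}
```

Call:
{"op": "jog_arm", "data": {
  "claw": 0,
  "series": [
    {"x":0.001,"y":0.0004,"z":0.003,"rx":0,"ry":0,"rz":0},
    {"x":0,"y":0,"z":0,"rx":0,"ry":0,"rz":0},
    {"x":0,"y":0,"z":0,"rx":0,"ry":0,"rz":0},
    {"x":0,"y":0,"z":0,"rx":0,"ry":0,"rz":0},
    {"x":0,"y":0,"z":0,"rx":0,"ry":0,"rz":0}
  ]
}}

```text
time: 16.87
tool_pos: [0.6325, 0.065, 0.1269]
ee_rot: [-3.142, -0.003, -0.278]
wrist_force: [-2.8, 0.6, -0.7]
width: 0.0267
```

```bash
cat >> h.py <<'E'
C=np.array([.5557,.0853])
def wind(step,n=12,r=.079,yaw=-.28,z=.125,lead=0):
    p,rr,y=state()
    d=p[:2]-C; a0=np.arctan2(d[1],d[0]); print('angle',round(a0,4),'rad',round(np.hypot(*d),4))
    cp=p.copy();cr=rr
    for i in range(1,n+1):
        a=a0-np.radians(step)*i
        q=np.array([*(C+r*np.array([np.cos(a),np.sin(a)])),p[2]+(z-p[2])*min(1,i/4)])
        # orientation correction spread over the first 4 rows
        rot=R.from_matrix(rr.T@Rd(yaw)).as_rotvec()
        nr=rr@R.from_rotvec(rot*min(1,i/4)).as_matrix()
        dl=cr.T@(q-cp);dr=np.degrees(R.from_matrix(cr.T@nr).as_rotvec())
        print('{"x":%.4f,"y":%.4f,"z":%.4f,"rx":%.1f,"ry":%.1f,"rz":%.1f},'%(*dl,*dr)); cp,cr=q,nr
E
python3 -c "
from h import *
wind(12)"
```

```text
t 16.87 pos [0.6325 0.065  0.1269] yaw -0.2778 tilt [ 0.0027 -0.0007] F [-2.8  0.6 -0.7] T [ 0.1   0.46 -0.03] w 0.0267 j [0.01 0.29]
angle -0.2578 rad 0.0795
{"x":-0.0019,"y":0.0165,"z":0.0005,"rx":-0.0,"ry":-0.0,"rz":0.0},
{"x":-0.0048,"y":0.0158,"z":0.0005,"rx":-0.0,"ry":-0.0,"rz":0.0},
{"x":-0.0080,"y":0.0145,"z":0.0005,"rx":-0.0,"ry":-0.0,"rz":0.0},
{"x":-0.0108,"y":0.0125,"z":0.0005,"rx":-0.0,"ry":-0.0,"rz":0.0},
{"x":-0.0131,"y":0.0100,"z":0.0000,"rx":0.0,"ry":0.0,"rz":0.0},
{"x":-0.0149,"y":0.0071,"z":0.0000,"rx":0.0,"ry":0.0,"rz":0.0},
{"x":-0.0161,"y":0.0038,"z":0.0000,"rx":0.0,"ry":0.0,"rz":0.0},
{"x":-0.0165,"y":0.0004,"z":0.0000,"rx":0.0,"ry":0.0,"rz":0.0},
{"x":-0.0162,"y":-0.0031,"z":-0.0000,"rx":0.0,"ry":0.0,"rz":0.0},
{"x":-0.0152,"y":-0.0064,"z":-0.0000,"rx":0.0,"ry":0.0,"rz":0.0},
{"x":-0.0136,"y":-0.0094,"z":-0.0000,"rx":0.0,"ry":0.0,"rz":0.0},
{"x":-0.0113,"y":-0.0120,"z":-0.0000,"rx":0.0,"ry":0.0,"rz":0.0},
```

Call:
{"op": "jog_arm", "data": {
  "series": [
    {"x":-0.002,"y":0.0165,"z":0.0005,"rx":0,"ry":0,"rz":0},
    {"x":-0.005,"y":0.016,"z":0.0005,"rx":0,"ry":0,"rz":0},
    {"x":-0.008,"y":0.0145,"z":0.0005,"rx":0,"ry":0,"rz":0},
    {"x":-0.011,"y":0.0125,"z":0,"rx":0,"ry":0,"rz":0}
  ]
}}

```text
time: 17.2
tool_pos: [0.5919, 0.0167, 0.1267]
ee_rot: [-3.133, -0.005, -0.272]
wrist_force: [0.8, 3.9, -1.4]
width: 0.0257
```

```bash
python3 -c "
from h import *
wind(12,8)"
```

```text
t 17.2 pos [0.5919 0.0167 0.1267] yaw -0.2724 tilt [0.0071 0.0067] F [ 0.8  3.9 -1.4] T [ 0.87 -0.   -0.01] w 0.0257 j [-0.07  0.2 ]
angle -1.0853 rad 0.0776
{"x":-0.0121,"y":0.0111,"z":0.0003,"rx":-0.1,"ry":-0.1,"rz":0.1},
{"x":-0.0149,"y":0.0071,"z":0.0003,"rx":-0.1,"ry":-0.1,"rz":0.1},
{"x":-0.0161,"y":0.0039,"z":0.0004,"rx":-0.1,"ry":-0.1,"rz":0.1},
{"x":-0.0165,"y":0.0005,"z":0.0004,"rx":-0.1,"ry":-0.1,"rz":0.1},
{"x":-0.0163,"y":-0.0029,"z":-0.0000,"rx":0.0,"ry":0.0,"rz":0.0},
{"x":-0.0153,"y":-0.0062,"z":-0.0000,"rx":0.0,"ry":0.0,"rz":0.0},
{"x":-0.0137,"y":-0.0093,"z":-0.0000,"rx":0.0,"ry":0.0,"rz":0.0},
{"x":-0.0114,"y":-0.0119,"z":-0.0000,"rx":0.0,"ry":0.0,"rz":0.0},
```

Call:
{"op": "jog_arm", "data": {
  "series": [
    {"x":-0.012,"y":0.011,"z":0,"rx":-0.1,"ry":-0.1,"rz":0.1},
    {"x":-0.015,"y":0.007,"z":0,"rx":-0.1,"ry":-0.1,"rz":0.1},
    {"x":-0.016,"y":0.004,"z":0,"rx":-0.1,"ry":-0.1,"rz":0.1},
    {"x":-0.0165,"y":0.0005,"z":0,"rx":-0.1,"ry":-0.1,"rz":0.1},
    {"x":-0.0163,"y":-0.003,"z":0,"rx":0,"ry":0,"rz":0},
    {"x":-0.0153,"y":-0.006,"z":0,"rx":0,"ry":0,"rz":0},
    {"x":-0.0137,"y":-0.009,"z":0,"rx":0,"ry":0,"rz":0},
    {"x":-0.0114,"y":-0.012,"z":0,"rx":0,"ry":0,"rz":0}
  ]
}}

```text
time: 17.87
tool_pos: [0.4818, 0.0564, 0.1265]
ee_rot: [-3.117, -0.014, -0.286]
wrist_force: [6.5, 0.2, -5.0]
width: 0.0253
```

```bash
python3 -c "
from h import *
wind(12,12)"
```

```text
t 17.87 pos [0.4818 0.0564 0.1265] yaw -0.2865 tilt [0.0205 0.0192] F [ 6.5  0.2 -5. ] T [-0.09 -1.1  -0.02] w 0.0253 j [-0.01  0.27]
angle -2.7691 rad 0.0793
{"x":-0.0084,"y":-0.0142,"z":0.0006,"rx":-0.3,"ry":-0.2,"rz":-0.1},
{"x":-0.0056,"y":-0.0155,"z":0.0006,"rx":-0.3,"ry":-0.2,"rz":-0.1},
{"x":-0.0022,"y":-0.0164,"z":0.0006,"rx":-0.3,"ry":-0.2,"rz":-0.1},
{"x":0.0013,"y":-0.0165,"z":0.0005,"rx":-0.3,"ry":-0.2,"rz":-0.1},
{"x":0.0047,"y":-0.0158,"z":-0.0000,"rx":0.0,"ry":0.0,"rz":0.0},
{"x":0.0079,"y":-0.0145,"z":-0.0000,"rx":0.0,"ry":0.0,"rz":0.0},
{"x":0.0108,"y":-0.0125,"z":-0.0000,"rx":0.0,"ry":0.0,"rz":0.0},
{"x":0.0131,"y":-0.0100,"z":-0.0000,"rx":0.0,"ry":0.0,"rz":0.0},
{"x":0.0149,"y":-0.0071,"z":-0.0000,"rx":0.0,"ry":0.0,"rz":0.0},
{"x":0.0161,"y":-0.0038,"z":-0.0000,"rx":0.0,"ry":0.0,"rz":0.0},
{"x":0.0165,"y":-0.0004,"z":-0.0000,"rx":0.0,"ry":0.0,"rz":0.0},
{"x":0.0162,"y":0.0030,"z":0.0000,"rx":0.0,"ry":0.0,"rz":0.0},
```

Call:
{"op": "jog_arm", "data": {
  "series": [
    {"x":-0.0084,"y":-0.0142,"z":0.0006,"rx":-0.4,"ry":-0.4,"rz":-0.1},
    {"x":-0.0056,"y":-0.0155,"z":0.0006,"rx":-0.4,"ry":-0.4,"rz":-0.1},
    {"x":-0.0022,"y":-0.0164,"z":0.0006,"rx":-0.3,"ry":-0.3,"rz":-0.1},
    {"x":0.0013,"y":-0.0165,"z":0,"rx":-0.3,"ry":-0.2,"rz":-0.1},
    {"x":0.0047,"y":-0.0158,"z":0,"rx":0,"ry":0,"rz":0},
    {"x":0.0079,"y":-0.0145,"z":0,"rx":0,"ry":0,"rz":0},
    {"x":0.0108,"y":-0.0125,"z":0,"rx":0,"ry":0,"rz":0},
    {"x":0.0131,"y":-0.01,"z":0,"rx":0,"ry":0,"rz":0}
  ]
}}

```text
time: 18.53
tool_pos: [0.5249, 0.1597, 0.1275]
ee_rot: [3.131, 0.016, -0.281]
wrist_force: [-2.9, 1.8, -0.1]
width: 0.025
```

```bash
python3 -c "
from h import *
wind(12,10)"
```

```text
t 18.53 pos [0.5249 0.1597 0.1275] yaw -0.2808 tilt [-0.0181 -0.0063] F [-2.9  1.8 -0.1] T [ 0.41  0.26 -0.  ] w 0.025 j [0.19 0.47]
angle 1.9626 rad 0.0805
{"x":0.0149,"y":-0.0077,"z":0.0003,"rx":0.2,"ry":0.2,"rz":-0.0},
{"x":0.0155,"y":-0.0058,"z":0.0004,"rx":0.2,"ry":0.2,"rz":-0.0},
{"x":0.0163,"y":-0.0024,"z":0.0005,"rx":0.2,"ry":0.2,"rz":-0.0},
{"x":0.0165,"y":0.0010,"z":0.0006,"rx":0.2,"ry":0.2,"rz":-0.0},
{"x":0.0159,"y":0.0044,"z":0.0000,"rx":0.0,"ry":0.0,"rz":0.0},
{"x":0.0146,"y":0.0076,"z":0.0000,"rx":0.0,"ry":0.0,"rz":0.0},
{"x":0.0127,"y":0.0105,"z":0.0000,"rx":0.0,"ry":0.0,"rz":0.0},
{"x":0.0103,"y":0.0129,"z":0.0000,"rx":0.0,"ry":0.0,"rz":0.0},
{"x":0.0074,"y":0.0148,"z":0.0000,"rx":0.0,"ry":0.0,"rz":0.0},
{"x":0.0041,"y":0.0160,"z":0.0000,"rx":0.0,"ry":0.0,"rz":0.0},
```

Call:
{"op": "jog_arm", "data": {
  "series": [
    {"x":0.0149,"y":-0.0077,"z":0.0005,"rx":0.2,"ry":0.2,"rz":0},
    {"x":0.0155,"y":-0.0058,"z":0.0005,"rx":0.2,"ry":0.2,"rz":0},
    {"x":0.0163,"y":-0.0024,"z":0.0005,"rx":0.1,"ry":0.2,"rz":0},
    {"x":0.0165,"y":0.001,"z":0.0005,"rx":0,"ry":0.2,"rz":0},
    {"x":0.0159,"y":0.0044,"z":0,"rx":0,"ry":0,"rz":0},
    {"x":0.0146,"y":0.0076,"z":0,"rx":0,"ry":0,"rz":0},
    {"x":0.0127,"y":0.0105,"z":0,"rx":0,"ry":0,"rz":0},
    {"x":0.0103,"y":0.013,"z":0,"rx":0,"ry":0,"rz":0},
    {"x":0.0074,"y":0.0148,"z":0,"rx":0,"ry":0,"rz":0},
    {"x":0.004,"y":0.016,"z":0,"rx":0,"ry":0,"rz":0}
  ]
}}

```text
time: 19.37
tool_pos: [0.6341, 0.0752, 0.1264]
ee_rot: [-3.138, 0.012, -0.271]
wrist_force: [-2.8, 1.7, 0.0]
width: 0.0255
```

```bash
python3 -c "
from h import *
wind(12,10)"
```

```text
t 19.37 pos [0.6341 0.0752 0.1264] yaw -0.2705 tilt [-0.0102  0.0065] F [-2.8  1.7  0. ] T [0.34 0.43 0.03] w 0.0255 j [0.03 0.3 ]
angle -0.1276 rad 0.079
{"x":0.0006,"y":0.0165,"z":0.0003,"rx":-0.1,"ry":0.2,"rz":0.1},
{"x":-0.0028,"y":0.0163,"z":0.0003,"rx":-0.1,"ry":0.2,"rz":0.1},
{"x":-0.0061,"y":0.0154,"z":0.0003,"rx":-0.1,"ry":0.2,"rz":0.1},
{"x":-0.0091,"y":0.0138,"z":0.0004,"rx":-0.1,"ry":0.2,"rz":0.1},
{"x":-0.0117,"y":0.0116,"z":0.0000,"rx":0.0,"ry":0.0,"rz":0.0},
{"x":-0.0139,"y":0.0089,"z":0.0000,"rx":0.0,"ry":0.0,"rz":0.0},
{"x":-0.0154,"y":0.0058,"z":0.0000,"rx":0.0,"ry":0.0,"rz":0.0},
{"x":-0.0163,"y":0.0025,"z":0.0000,"rx":0.0,"ry":0.0,"rz":0.0},
{"x":-0.0165,"y":-0.0009,"z":-0.0000,"rx":0.0,"ry":0.0,"rz":0.0},
{"x":-0.0159,"y":-0.0043,"z":-0.0000,"rx":0.0,"ry":0.0,"rz":0.0},
```

Call:
{"op": "jog_arm", "data": {
  "series": [
    {"x":0.0006,"y":0.0165,"z":0,"rx":-0.1,"ry":0.2,"rz":0.1},
    {"x":-0.003,"y":0.0163,"z":0,"rx":-0.1,"ry":0.2,"rz":0.1},
    {"x":-0.006,"y":0.0154,"z":0,"rx":-0.1,"ry":0.2,"rz":0.1},
    {"x":-0.009,"y":0.0138,"z":0,"rx":-0.1,"ry":0.1,"rz":0.1},
    {"x":-0.0117,"y":0.0116,"z":0,"rx":0,"ry":0,"rz":0},
    {"x":-0.0139,"y":0.009,"z":0,"rx":0,"ry":0,"rz":0},
    {"x":-0.0154,"y":0.0058,"z":0,"rx":0,"ry":0,"rz":0},
    {"x":-0.0163,"y":0.0025,"z":0,"rx":0,"ry":0,"rz":0},
    {"x":-0.0165,"y":-0.001,"z":0,"rx":0,"ry":0,"rz":0},
    {"x":-0.016,"y":-0.0043,"z":0,"rx":0,"ry":0,"rz":0}
  ]
}}

```text
time: 20.2
tool_pos: [0.5026, 0.0266, 0.1261]
ee_rot: [-3.105, 0.006, -0.281]
wrist_force: [8.3, 6.5, -7.1]
width: 0.0251
```

```bash
python3 -c "
from h import *
wind(12,10)"
```

```text
t 20.2 pos [0.5026 0.0266 0.1261] yaw -0.2809 tilt [0.0041 0.0366] F [ 8.3  6.5 -7.1] T [ 1.03 -1.83 -0.07] w 0.0251 j [-0.09  0.19]
angle -2.3061 rad 0.0792
{"x":-0.0139,"y":-0.0089,"z":0.0007,"rx":-0.5,"ry":0.1,"rz":-0.0},
{"x":-0.0119,"y":-0.0115,"z":0.0007,"rx":-0.5,"ry":0.1,"rz":-0.0},
{"x":-0.0092,"y":-0.0137,"z":0.0006,"rx":-0.5,"ry":0.1,"rz":-0.0},
{"x":-0.0062,"y":-0.0153,"z":0.0004,"rx":-0.5,"ry":0.1,"rz":-0.0},
{"x":-0.0028,"y":-0.0163,"z":-0.0000,"rx":0.0,"ry":0.0,"rz":0.0},
{"x":0.0006,"y":-0.0165,"z":-0.0000,"rx":0.0,"ry":0.0,"rz":0.0},
{"x":0.0040,"y":-0.0160,"z":-0.0000,"rx":0.0,"ry":0.0,"rz":0.0},
{"x":0.0073,"y":-0.0148,"z":-0.0000,"rx":0.0,"ry":0.0,"rz":0.0},
{"x":0.0102,"y":-0.0130,"z":-0.0000,"rx":0.0,"ry":0.0,"rz":0.0},
{"x":0.0127,"y":-0.0106,"z":-0.0000,"rx":0.0,"ry":0.0,"rz":0.0},
```

Call:
{"op": "jog_arm", "data": {
  "series": [
    {"x":-0.0139,"y":-0.009,"z":0.0007,"rx":-0.6,"ry":0.1,"rz":0},
    {"x":-0.0119,"y":-0.0115,"z":0.0007,"rx":-0.6,"ry":0.1,"rz":0},
    {"x":-0.0092,"y":-0.0137,"z":0.0006,"rx":-0.5,"ry":0,"rz":0},
    {"x":-0.0062,"y":-0.0153,"z":0.0004,"rx":-0.5,"ry":0,"rz":0},
    {"x":-0.003,"y":-0.0163,"z":0,"rx":0,"ry":0,"rz":0},
    {"x":0.0006,"y":-0.0165,"z":0,"rx":0,"ry":0,"rz":0},
    {"x":0.004,"y":-0.016,"z":0,"rx":0,"ry":0,"rz":0},
    {"x":0.0073,"y":-0.0148,"z":0,"rx":0,"ry":0,"rz":0}
  ]
}}

```text
time: 20.87
tool_pos: [0.4937, 0.1363, 0.1271]
ee_rot: [3.124, 0.003, -0.29]
wrist_force: [-6.1, 2.2, 3.1]
width: 0.0254
```

```bash
python3 -c "
from h import *
wind(12,10)"
```

```text
t 20.87 pos [0.4937 0.1363 0.1271] yaw -0.2901 tilt [-0.0082 -0.0162] F [-6.1  2.2  3.1] T [ 0.46  0.98 -0.05] w 0.0254 j [0.17 0.46]
angle 2.4535 rad 0.0803
{"x":0.0092,"y":-0.0140,"z":0.0003,"rx":0.3,"ry":0.0,"rz":-0.1},
{"x":0.0108,"y":-0.0125,"z":0.0003,"rx":0.3,"ry":0.0,"rz":-0.1},
{"x":0.0132,"y":-0.0099,"z":0.0004,"rx":0.3,"ry":0.0,"rz":-0.1},
{"x":0.0150,"y":-0.0069,"z":0.0005,"rx":0.3,"ry":0.0,"rz":-0.1},
{"x":0.0161,"y":-0.0036,"z":-0.0000,"rx":0.0,"ry":0.0,"rz":0.0},
{"x":0.0165,"y":-0.0002,"z":-0.0000,"rx":0.0,"ry":0.0,"rz":0.0},
{"x":0.0162,"y":0.0033,"z":0.0000,"rx":0.0,"ry":0.0,"rz":0.0},
{"x":0.0152,"y":0.0066,"z":0.0000,"rx":0.0,"ry":0.0,"rz":0.0},
{"x":0.0135,"y":0.0096,"z":0.0000,"rx":0.0,"ry":0.0,"rz":0.0},
{"x":0.0112,"y":0.0122,"z":0.0000,"rx":0.0,"ry":0.0,"rz":0.0},
```

Call:
{"op": "jog_arm", "data": {
  "series": [
    {"x":0.0092,"y":-0.014,"z":0,"rx":0.2,"ry":0,"rz":-0.1},
    {"x":0.0108,"y":-0.0125,"z":0,"rx":0.2,"ry":0,"rz":-0.1},
    {"x":0.0132,"y":-0.01,"z":0,"rx":0.2,"ry":0,"rz":-0.1},
    {"x":0.015,"y":-0.007,"z":0,"rx":0.1,"ry":0,"rz":-0.1},
    {"x":0.016,"y":-0.0036,"z":0,"rx":0,"ry":0,"rz":0},
    {"x":0.0165,"y":0,"z":0,"rx":0,"ry":0,"rz":0},
    {"x":0.0162,"y":0.0033,"z":0,"rx":0,"ry":0,"rz":0},
    {"x":0.0152,"y":0.0066,"z":0,"rx":0,"ry":0,"rz":0},
    {"x":0.0135,"y":0.0096,"z":0,"rx":0,"ry":0,"rz":0},
    {"x":0.0112,"y":0.0122,"z":0,"rx":0,"ry":0,"rz":0}
  ]
}}

```text
time: 21.7
tool_pos: [0.6287, 0.1171, 0.1269]
ee_rot: [-3.136, 0.016, -0.272]
wrist_force: [-0.2, 1.4, -1.9]
width: 0.0253
```

```bash
python3 -c "
from h import *
wind(8,8)
s=shot('wrist','w11');save(s,'w11.pkl')
s=shot('scene','s11');save(s,'s11.pkl')
im=s['img'][130:255,215:405,::-1]
cv2.imwrite('pics/s11a.png',cv2.resize(im,None,fx=4,fy=4,interpolation=cv2.INTER_CUBIC))"
```

```text
t 21.7 pos [0.6287 0.1171 0.1269] yaw -0.2723 tilt [-0.0138  0.0095] F [-0.2  1.4 -1.9] T [ 0.23 -0.13 -0.  ] w 0.0253 j [0.09 0.36]
angle 0.4111 rad 0.0796
{"x":0.0059,"y":0.0094,"z":0.0003,"rx":-0.1,"ry":0.2,"rz":0.1},
{"x":0.0051,"y":0.0098,"z":0.0004,"rx":-0.1,"ry":0.2,"rz":0.1},
{"x":0.0037,"y":0.0104,"z":0.0004,"rx":-0.1,"ry":0.2,"rz":0.1},
{"x":0.0022,"y":0.0108,"z":0.0005,"rx":-0.1,"ry":0.2,"rz":0.1},
{"x":0.0007,"y":0.0110,"z":0.0000,"rx":0.0,"ry":0.0,"rz":0.0},
{"x":-0.0008,"y":0.0110,"z":0.0000,"rx":0.0,"ry":0.0,"rz":0.0},
{"x":-0.0024,"y":0.0108,"z":0.0000,"rx":0.0,"ry":0.0,"rz":0.0},
{"x":-0.0038,"y":0.0103,"z":0.0000,"rx":0.0,"ry":0.0,"rz":0.0},
```

View pics/s11a.png

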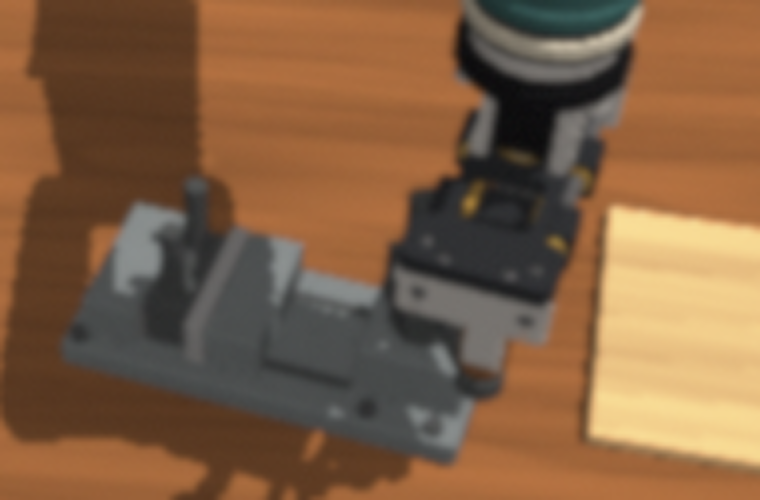

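View pics/w11.png

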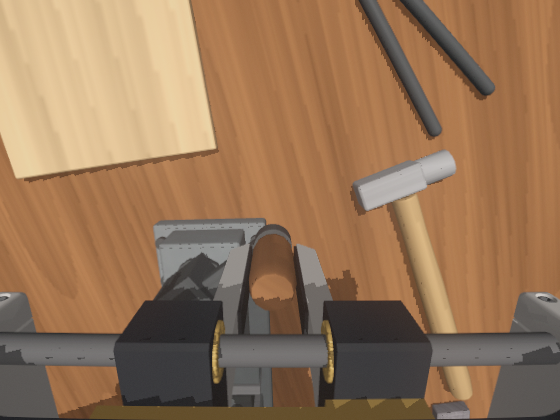

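Call:
{"op": "jog_arm", "data": {
  "series": [
    {"x":0.006,"y":0.0094,"z":0,"rx":-0.1,"ry":0.2,"rz":0.1},
    {"x":0.005,"y":0.0098,"z":0,"rx":-0.1,"ry":0.2,"rz":0.1},
    {"x":0.0037,"y":0.0104,"z":0,"rx":-0.1,"ry":0.2,"rz":0.1},
    {"x":0.0022,"y":0.0108,"z":0,"rx":-0.1,"ry":0.1,"rz":0.1},
    {"x":0.0007,"y":0.011,"z":0,"rx":0,"ry":0,"rz":0},
    {"x":-0.0008,"y":0.011,"z":0,"rx":0,"ry":0,"rz":0},
    {"x":-0.0024,"y":0.0108,"z":0,"rx":0,"ry":0,"rz":0},
    {"x":-0.0038,"y":0.0103,"z":0,"rx":0,"ry":0,"rz":0}
  ]
}}

```text
time: 22.47
tool_pos: [0.6093, 0.0279, 0.1258]
ee_rot: [3.141, 0.014, -0.282]
wrist_force: [-2.6, 6.0, -0.7]
width: 0.0252
```

```bash
python3 -c "
from h import *
wind(7,8)"
```

```text
t 22.47 pos [0.6093 0.0279 0.1258] yaw -0.2816 tilt [-0.0136  0.0035] F [-2.6  6.  -0.7] T [ 1.2   0.38 -0.05] w 0.0252 j [-0.05  0.23]
angle -0.8196 rad 0.0786
{"x":-0.0051,"y":0.0082,"z":0.0003,"rx":0.0,"ry":0.2,"rz":-0.0},
{"x":-0.0064,"y":0.0072,"z":0.0003,"rx":0.0,"ry":0.2,"rz":-0.0},
{"x":-0.0072,"y":0.0064,"z":0.0003,"rx":0.0,"ry":0.2,"rz":-0.0},
{"x":-0.0079,"y":0.0055,"z":0.0002,"rx":0.0,"ry":0.2,"rz":-0.0},
{"x":-0.0085,"y":0.0045,"z":0.0000,"rx":0.0,"ry":0.0,"rz":0.0},
{"x":-0.0090,"y":0.0034,"z":0.0000,"rx":0.0,"ry":0.0,"rz":0.0},
{"x":-0.0094,"y":0.0023,"z":0.0000,"rx":0.0,"ry":0.0,"rz":0.0},
{"x":-0.0096,"y":0.0011,"z":0.0000,"rx":0.0,"ry":0.0,"rz":0.0},
```

Call:
{"op": "jog_arm", "data": {
  "series": [
    {"x":-0.005,"y":0.0082,"z":0,"rx":0,"ry":0.2,"rz":0},
    {"x":-0.0064,"y":0.0072,"z":0,"rx":0,"ry":0.2,"rz":0},
    {"x":-0.0072,"y":0.0064,"z":0,"rx":0,"ry":0.2,"rz":0},
    {"x":-0.0079,"y":0.0055,"z":0,"rx":0,"ry":0.1,"rz":0},
    {"x":-0.0085,"y":0.0045,"z":0,"rx":0,"ry":0,"rz":0}
  ]
}}

```text
time: 22.88
tool_pos: [0.5626, 0.0075, 0.1261]
ee_rot: [-3.131, 0.002, -0.281]
wrist_force: [1.7, 5.6, -2.1]
width: 0.0256
```

```bash
python3 -c "
from h import *
wind(5,8)"
```

```text
t 22.88 pos [0.5626 0.0075 0.1261] yaw -0.2812 tilt [0.0007 0.0106] F [ 1.7  5.6 -2.1] T [ 1.19 -0.4   0.  ] w 0.0256 j [-0.09  0.19]
angle -1.4821 rad 0.0781
{"x":-0.0062,"y":0.0030,"z":0.0003,"rx":-0.1,"ry":0.0,"rz":-0.0},
{"x":-0.0067,"y":0.0016,"z":0.0003,"rx":-0.1,"ry":0.0,"rz":-0.0},
{"x":-0.0068,"y":0.0010,"z":0.0003,"rx":-0.1,"ry":0.0,"rz":-0.0},
{"x":-0.0069,"y":0.0004,"z":0.0003,"rx":-0.1,"ry":0.0,"rz":-0.0},
{"x":-0.0069,"y":-0.0002,"z":-0.0000,"rx":0.0,"ry":0.0,"rz":0.0},
{"x":-0.0068,"y":-0.0008,"z":-0.0000,"rx":0.0,"ry":0.0,"rz":0.0},
{"x":-0.0068,"y":-0.0014,"z":-0.0000,"rx":0.0,"ry":0.0,"rz":0.0},
{"x":-0.0066,"y":-0.0019,"z":-0.0000,"rx":0.0,"ry":0.0,"rz":0.0},
```

Call:
{"op": "jog_arm", "data": {
  "series": [
    {"x":-0.0062,"y":0.003,"z":0,"rx":-0.2,"ry":0,"rz":0},
    {"x":-0.0067,"y":0.0016,"z":0,"rx":-0.2,"ry":0,"rz":0},
    {"x":-0.0068,"y":0.001,"z":0,"rx":-0.1,"ry":0,"rz":0},
    {"x":-0.0069,"y":0.0004,"z":0,"rx":-0.1,"ry":0,"rz":0}
  ]
}}

```text
time: 23.22
tool_pos: [0.5345, 0.0102, 0.1264]
ee_rot: [-3.133, -0.005, -0.281]
wrist_force: [2.6, 4.8, -3.5]
width: 0.0253
```

```bash
python3 -c "
from h import *
wind(5,8)"
```

```text
t 23.22 pos [0.5345 0.0102 0.1264] yaw -0.2812 tilt [0.0075 0.0067] F [ 2.6  4.8 -3.5] T [ 0.84 -0.75  0.01] w 0.0253 j [-0.09  0.19]
angle -1.8456 rad 0.078
{"x":-0.0069,"y":0.0007,"z":0.0003,"rx":-0.1,"ry":-0.1,"rz":-0.0},
{"x":-0.0068,"y":-0.0009,"z":0.0003,"rx":-0.1,"ry":-0.1,"rz":-0.0},
{"x":-0.0067,"y":-0.0015,"z":0.0003,"rx":-0.1,"ry":-0.1,"rz":-0.0},
{"x":-0.0066,"y":-0.0020,"z":0.0003,"rx":-0.1,"ry":-0.1,"rz":-0.0},
{"x":-0.0064,"y":-0.0026,"z":-0.0000,"rx":0.0,"ry":0.0,"rz":0.0},
{"x":-0.0061,"y":-0.0032,"z":-0.0000,"rx":0.0,"ry":0.0,"rz":0.0},
{"x":-0.0058,"y":-0.0037,"z":-0.0000,"rx":0.0,"ry":0.0,"rz":0.0},
{"x":-0.0055,"y":-0.0042,"z":-0.0000,"rx":0.0,"ry":0.0,"rz":0.0},
```

Call:
{"op": "jog_arm", "data": {
  "series": [
    {"x":-0.0069,"y":0.0004,"z":0,"rx":-0.1,"ry":-0.1,"rz":0},
    {"x":-0.0068,"y":-0.0009,"z":0,"rx":-0.1,"ry":-0.1,"rz":0},
    {"x":-0.0067,"y":-0.0015,"z":0,"rx":-0.1,"ry":-0.1,"rz":0}
  ]
}}

```text
time: 23.47
tool_pos: [0.5161, 0.0179, 0.1266]
ee_rot: [-3.135, -0.008, -0.281]
wrist_force: [4.3, 2.9, -3.3]
width: 0.0252
```

```bash
python3 -c "
from h import *
wind(5,8)"
```

```text
t 23.47 pos [0.5161 0.0179 0.1266] yaw -0.2814 tilt [0.0092 0.0038] F [ 4.3  2.9 -3.3] T [ 0.58 -0.96 -0.07] w 0.0252 j [-0.08  0.2 ]
angle -2.1027 rad 0.0782
{"x":-0.0068,"y":-0.0012,"z":0.0003,"rx":-0.1,"ry":-0.1,"rz":-0.0},
{"x":-0.0064,"y":-0.0026,"z":0.0004,"rx":-0.1,"ry":-0.1,"rz":-0.0},
{"x":-0.0061,"y":-0.0031,"z":0.0004,"rx":-0.1,"ry":-0.1,"rz":-0.0},
{"x":-0.0059,"y":-0.0036,"z":0.0004,"rx":-0.1,"ry":-0.1,"rz":-0.0},
{"x":-0.0055,"y":-0.0041,"z":-0.0000,"rx":0.0,"ry":0.0,"rz":0.0},
{"x":-0.0051,"y":-0.0046,"z":-0.0000,"rx":0.0,"ry":0.0,"rz":0.0},
{"x":-0.0047,"y":-0.0050,"z":-0.0000,"rx":0.0,"ry":0.0,"rz":0.0},
{"x":-0.0042,"y":-0.0054,"z":-0.0000,"rx":0.0,"ry":0.0,"rz":0.0},
```

Call:
{"op": "jog_arm", "data": {
  "series": [
    {"x":-0.0068,"y":-0.0012,"z":0,"rx":-0.1,"ry":-0.1,"rz":0},
    {"x":-0.0064,"y":-0.0026,"z":0,"rx":-0.1,"ry":-0.1,"rz":0},
    {"x":-0.006,"y":-0.003,"z":0,"rx":-0.1,"ry":-0.1,"rz":0}
  ]
}}

```text
time: 23.72
tool_pos: [0.5008, 0.0293, 0.1268]
ee_rot: [-3.14, -0.012, -0.282]
wrist_force: [4.5, 1.7, -3.0]
width: 0.0251
```

```bash
python3 -c "
from h import *
wind(4,8)"
```

```text
t 23.72 pos [0.5008 0.0293 0.1268] yaw -0.2822 tilt [ 0.0117 -0.0015] F [ 4.5  1.7 -3. ] T [ 0.35 -1.    0.  ] w 0.0251 j [-0.05  0.23]
angle -2.346 rad 0.0784
{"x":-0.0051,"y":-0.0022,"z":0.0004,"rx":-0.0,"ry":-0.2,"rz":-0.0},
{"x":-0.0046,"y":-0.0031,"z":0.0004,"rx":-0.0,"ry":-0.2,"rz":-0.0},
{"x":-0.0043,"y":-0.0034,"z":0.0004,"rx":-0.0,"ry":-0.2,"rz":-0.0},
{"x":-0.0041,"y":-0.0037,"z":0.0004,"rx":-0.0,"ry":-0.2,"rz":-0.0},
{"x":-0.0038,"y":-0.0040,"z":-0.0000,"rx":0.0,"ry":0.0,"rz":0.0},
{"x":-0.0035,"y":-0.0042,"z":-0.0000,"rx":0.0,"ry":0.0,"rz":0.0},
{"x":-0.0032,"y":-0.0045,"z":-0.0000,"rx":0.0,"ry":0.0,"rz":0.0},
{"x":-0.0029,"y":-0.0047,"z":-0.0000,"rx":0.0,"ry":0.0,"rz":0.0},
```

Call:
{"op": "jog_arm", "data": {
  "series": [
    {"x":-0.0051,"y":-0.0022,"z":0,"rx":0,"ry":-0.3,"rz":0},
    {"x":-0.0046,"y":-0.0031,"z":0,"rx":0,"ry":-0.2,"rz":0},
    {"x":-0.0043,"y":-0.0034,"z":0,"rx":0,"ry":-0.2,"rz":0}
  ]
}}

```text
time: 23.97
tool_pos: [0.4968, 0.0349, 0.1281]
ee_rot: [3.133, -0.025, -0.284]
wrist_force: [10.4, -7.1, -8.9]
width: 0.0256
```

```bash
python3 -c "
from h import *
wind(4,8)"
```

```text
t 23.97 pos [0.4968 0.0349 0.1281] yaw -0.284 tilt [ 0.0217 -0.0151] F [10.4 -7.1 -8.9] T [-1.5  -2.04  0.06] w 0.0256 j [-0.03  0.25]
angle -2.4335 rad 0.0775
{"x":-0.0053,"y":-0.0019,"z":0.0006,"rx":0.1,"ry":-0.4,"rz":-0.1},
{"x":-0.0043,"y":-0.0035,"z":0.0007,"rx":0.1,"ry":-0.4,"rz":-0.1},
{"x":-0.0040,"y":-0.0038,"z":0.0007,"rx":0.1,"ry":-0.4,"rz":-0.1},
{"x":-0.0037,"y":-0.0041,"z":0.0008,"rx":0.1,"ry":-0.4,"rz":-0.1},
{"x":-0.0034,"y":-0.0043,"z":-0.0000,"rx":0.0,"ry":0.0,"rz":0.0},
{"x":-0.0031,"y":-0.0045,"z":-0.0000,"rx":0.0,"ry":0.0,"rz":0.0},
{"x":-0.0028,"y":-0.0047,"z":-0.0000,"rx":0.0,"ry":0.0,"rz":0.0},
{"x":-0.0025,"y":-0.0049,"z":-0.0000,"rx":0.0,"ry":0.0,"rz":0.0},
```

Call:
{"op": "jog_arm", "data": {
  "series": [
    {"x":-0.0045,"y":-0.0025,"z":0,"rx":0.2,"ry":-0.6,"rz":0},
    {"x":-0.0043,"y":-0.0035,"z":0,"rx":0.2,"ry":-0.4,"rz":0}
  ]
}}

```text
time: 24.13
tool_pos: [0.4965, 0.0352, 0.1282]
ee_rot: [3.128, -0.029, -0.287]
wrist_force: [10.7, -8.4, -7.5]
width: 0.0252
```

```bash
python3 -c "
from h import *
wind(4,1)
s=shot('wrist','w12');save(s,'w12.pkl')
s=shot('scene','s12');save(s,'s12.pkl')
im=s['img'][130:255,215:405,::-1]
cv2.imwrite('pics/s12a.png',cv2.resize(im,None,fx=4,fy=4,interpolation=cv2.INTER_CUBIC))"
```

```text
t 24.13 pos [0.4965 0.0352 0.1282] yaw -0.2867 tilt [ 0.0241 -0.0216] F [10.7 -8.4 -7.5] T [-1.58 -2.09  0.03] w 0.0252 j [-0.03  0.26]
angle -2.439 rad 0.0775
{"x":-0.0053,"y":-0.0019,"z":0.0006,"rx":0.2,"ry":-0.4,"rz":-0.1},
```

View pics/s12a.png

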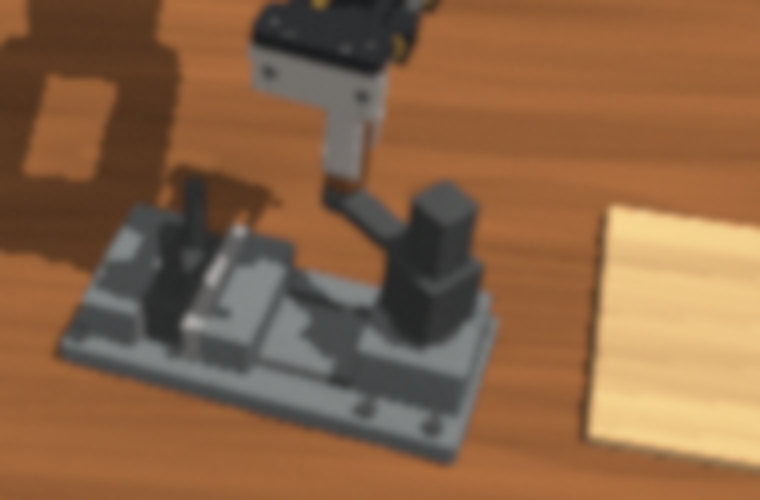

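View pics/w12.png

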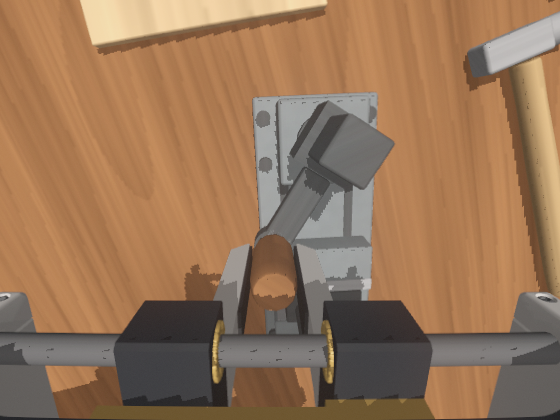

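Call:
{"op": "jog_arm", "data": {
  "claw": 0.6,
  "series": [
    {"x":0,"y":0,"z":0,"rx":0,"ry":0,"rz":0},
    {"x":0,"y":0,"z":0,"rx":0,"ry":0,"rz":0},
    {"x":0,"y":0,"z":0,"rx":0,"ry":0,"rz":0}
  ]
}}

```text
time: 24.48
tool_pos: [0.4957, 0.0303, 0.1286]
ee_rot: [3.118, -0.03, -0.289]
wrist_force: [0.8, -0.5, -0.1]
width: 0.0421
```

```bash
python3 -c "
from h import *
plan((.4965,.035,.21),-0.5,4)"
```

```text
t 24.48 pos [0.4957 0.0303 0.1286] yaw -0.2892 tilt [ 0.0224 -0.0313] F [ 0.8 -0.5 -0.1] T [-0.07 -0.05  0.03] w 0.0421 j [-0.03  0.26]
total tool [ 0.0019 -0.0028 -0.0815] rotdeg [ 1.16 -1.88 12.05] min rows 2
{"x":0.0005,"y":-0.0007,"z":-0.0204,"rx":0.3,"ry":-0.5,"rz":3.0}
{"x":0.0003,"y":-0.0008,"z":-0.0204,"rx":0.3,"ry":-0.5,"rz":3.0}
{"x":0.0001,"y":-0.0009,"z":-0.0204,"rx":0.3,"ry":-0.5,"rz":3.0}
{"x":-0.0002,"y":-0.0010,"z":-0.0204,"rx":0.3,"ry":-0.5,"rz":3.0}
```

Call:
{"op": "jog_arm", "data": {
  "series": [
    {"x":0,"y":0,"z":0,"rx":0.4,"ry":-0.6,"rz":0},
    {"x":0,"y":-0.001,"z":-0.015,"rx":0.4,"ry":-0.6,"rz":0},
    {"x":0,"y":-0.001,"z":-0.02,"rx":0.3,"ry":-0.5,"rz":0},
    {"x":0,"y":0,"z":-0.03,"rx":0,"ry":0,"rz":0},
    {"x":0,"y":0,"z":-0.03,"rx":0,"ry":0,"rz":0}
  ]
}}

```text
time: 24.9
tool_pos: [0.4878, 0.0323, 0.2185]
ee_rot: [3.13, 0.026, -0.29]
wrist_force: [0.1, -0.9, -0.5]
width: 0.0565
```

```bash
python3 -c "
from h import *
plan((.545,.075,.215),-0.87,6)"
```

```text
t 24.9 pos [0.4878 0.0323 0.2185] yaw -0.2896 tilt [-0.0283 -0.0038] F [ 0.1 -0.9 -0.5] T [-0.1  -0.06  0.02] w 0.0565 j [-0.05  0.24]
total tool [ 0.0427 -0.0573  0.0017] rotdeg [ 1.08  1.26 33.26] min rows 5
{"x":0.0071,"y":-0.0096,"z":0.0003,"rx":0.2,"ry":0.2,"rz":5.5}
{"x":0.0062,"y":-0.0102,"z":0.0003,"rx":0.2,"ry":0.2,"rz":5.5}
{"x":0.0051,"y":-0.0107,"z":0.0004,"rx":0.2,"ry":0.2,"rz":5.5}
{"x":0.0041,"y":-0.0112,"z":0.0004,"rx":0.2,"ry":0.2,"rz":5.5}
{"x":0.0030,"y":-0.0115,"z":0.0005,"rx":0.2,"ry":0.2,"rz":5.5}
{"x":0.0019,"y":-0.0118,"z":0.0005,"rx":0.2,"ry":0.2,"rz":5.5}
```

Call:
{"op": "jog_arm", "data": {
  "series": [
    {"x":0.007,"y":-0.0096,"z":0,"rx":0.2,"ry":0.2,"rz":5.5},
    {"x":0.006,"y":-0.01,"z":0,"rx":0.2,"ry":0.2,"rz":5.5},
    {"x":0.005,"y":-0.0107,"z":0,"rx":0.2,"ry":0.2,"rz":5.5},
    {"x":0.004,"y":-0.011,"z":0,"rx":0.2,"ry":0.2,"rz":5.5},
    {"x":0.003,"y":-0.0115,"z":0,"rx":0.2,"ry":0.2,"rz":5.5},
    {"x":0.002,"y":-0.012,"z":0,"rx":0.2,"ry":0.2,"rz":5.5},
    {"x":0,"y":0,"z":0,"rx":0,"ry":0,"rz":0},
    {"x":0,"y":0,"z":0,"rx":0,"ry":0,"rz":0}
  ]
}}

```text
time: 25.57
tool_pos: [0.5469, 0.0741, 0.2309]
ee_rot: [-3.134, -0.007, -0.892]
wrist_force: [-0.4, -0.5, -0.2]
width: 0.0561
```

```bash
python3 -c "
from h import *
plan((.5556,.0853,.2),-0.87,1)
s=shot('wrist','w13');save(s,'w13.pkl')
s=shot('scene','s13');save(s,'s13.pkl')
im=s['img'][130:255,215:405,::-1]
cv2.imwrite('pics/s13a.png',cv2.resize(im,None,fx=4,fy=4,interpolation=cv2.INTER_CUBIC))"
```

```text
t 25.57 pos [0.5469 0.0741 0.2309] yaw -0.8918 tilt [ 0.0101 -0.0004] F [-0.4 -0.5 -0.2] T [-0.04 -0.05 -0.01] w 0.0561 j [0.03 0.92]
total tool [-0.0034 -0.0135  0.031 ] rotdeg [-0.43 -0.39 -1.25] min rows 1
{"x":-0.0034,"y":-0.0135,"z":0.0310,"rx":-0.4,"ry":-0.4,"rz":-1.2}
```

View pics/s13a.png

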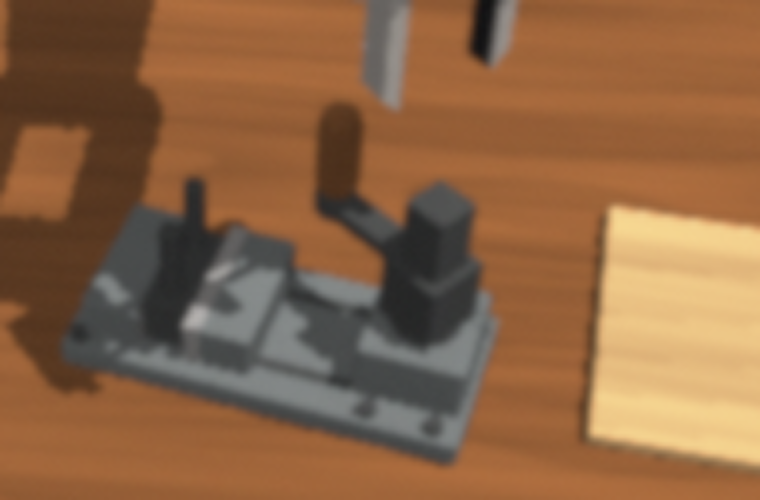

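View pics/w13.png

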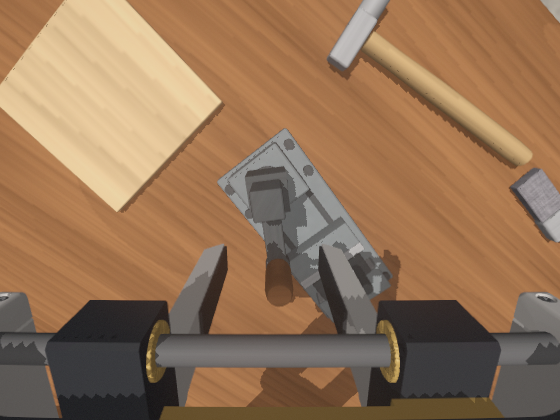

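Run:
```python
from h import *
import pickle
s=pickle.load(open('w13.pkl','rb'))
im=s['img'][155:255,225:325,::-1]
cv2.imwrite('pics/w13a.png',cv2.resize(im,None,fx=6,fy=6,interpolation=cv2.INTER_CUBIC))
```

```text
(no output)
```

View pics/w13a.png

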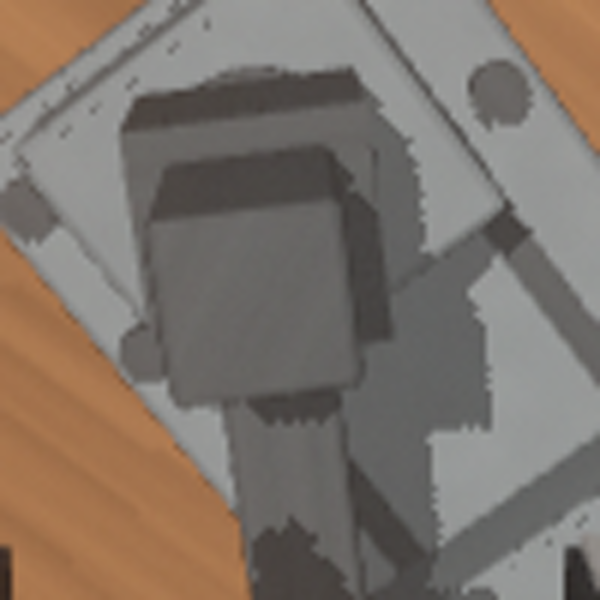

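Run:
```python
from h import *
import pickle
s=pickle.load(open('w13.pkl','rb'))
a=lambda u,v:((u+.5)/6-.5+225,(v+.5)/6-.5+155)
h=.02;g=.014
for dz in (0,.003):
  P=[(-g,-g,.154+dz),(-g,g,.154+dz),(g,g,.154+dz),(g,-g,.154+dz),(-h,-h,.109+dz),(-h,h,.109+dz),(-h,-h,.066+dz),(-h,h,.066+dz)]
  px=[a(*q) for q in [(150,222),(345,200),(362,385),(178,405),(122,132),(372,103),(135,97),(352,70)]]
  f=fit(s,P,px,[.5557,.0853,-2.44])
plan((f[0],f[1],.2),f[2]+np.pi/2,1)
```

```text
fit [ 0.5557  0.0855 -2.3413] res [-1.  -0.2  0.2 -0.6  1.1  0.9 -1.   1.4 -0.2 -0.2 -0.5 -0.4  0.7 -0.6
  1.  -0.6]
fit [ 0.5562  0.0858 -2.3411] res [-1.2 -0.1  0.4 -0.6  1.3  1.2 -1.2  1.8 -0.5 -0.3 -0.3 -0.6  0.5 -0.8
  1.2 -0.8]
t 25.67 pos [0.5468 0.0739 0.2308] yaw -0.8928 tilt [ 0.0105 -0.0002] F [-0.6 -0.5  0.2] T [-0.04  0.04  0.01] w 0.0566 j [0.03 0.92]
total tool [-0.0036 -0.0145  0.0309] rotdeg [-0.44 -0.41 -7.01] min rows 1
{"x":-0.0036,"y":-0.0145,"z":0.0309,"rx":-0.4,"ry":-0.4,"rz":-7.0}
```

Call:
{"op": "jog_arm", "data": {
  "series": [
    {"x":-0.0015,"y":-0.007,"z":0.015,"rx":-0.2,"ry":-0.2,"rz":-3},
    {"x":-0.002,"y":-0.007,"z":0.015,"rx":-0.2,"ry":-0.2,"rz":-3},
    {"x":0,"y":0,"z":0.005,"rx":0,"ry":0,"rz":0},
    {"x":0,"y":0,"z":0,"rx":0,"ry":0,"rz":0}
  ]
}}

```text
time: 26.0
tool_pos: [0.5541, 0.0838, 0.1969]
ee_rot: [-3.141, -0.002, -0.781]
wrist_force: [-0.1, -0.2, 0.1]
width: 0.0568
```

```bash
python3 -c "
from h import *
plan((.5558,.0855,.16),-0.785,1)"
```

```text
t 26.0 pos [0.5541 0.0838 0.1969] yaw -0.7813 tilt [ 0.0016 -0.0009] F [-0.1 -0.2  0.1] T [-0.03 -0.01 -0.07] w 0.0568 j [0.05 0.83]
total tool [-0.     -0.0024  0.0369] rotdeg [-0.03 -0.1   0.21] min rows 1
{"x":-0.0000,"y":-0.0024,"z":0.0369,"rx":-0.0,"ry":-0.1,"rz":0.2}
```

Call:
{"op": "jog_arm", "data": {
  "series": [
    {"x":0,"y":-0.0024,"z":0.008,"rx":0,"ry":0,"rz":0.2},
    {"x":0,"y":0,"z":0.012,"rx":0,"ry":0,"rz":0},
    {"x":0,"y":0,"z":0.012,"rx":0,"ry":0,"rz":0},
    {"x":0,"y":0,"z":0.005,"rx":0,"ry":0,"rz":0},
    {"x":0,"y":0,"z":0,"rx":0,"ry":0,"rz":0}
  ]
}}

```text
time: 26.42
tool_pos: [0.5552, 0.084, 0.1581]
ee_rot: [-3.14, -0.003, -0.788]
wrist_force: [0.2, -0.5, 0.0]
width: 0.0569
```

```bash
python3 -c "
from h import *
plan((.5558,.0855,.12),-0.785,1)"
```

```text
t 26.42 pos [0.5552 0.084  0.1581] yaw -0.7881 tilt [ 0.0031 -0.0015] F [ 0.2 -0.5  0. ] T [ 0.03 -0.07 -0.04] w 0.0569 j [0.05 0.84]
total tool [-0.0007 -0.0014  0.0381] rotdeg [-0.06 -0.19 -0.18] min rows 1
{"x":-0.0007,"y":-0.0014,"z":0.0381,"rx":-0.1,"ry":-0.2,"rz":-0.2}
```

Call:
{"op": "jog_arm", "data": {
  "series": [
    {"x":-0.0007,"y":-0.0014,"z":0.01,"rx":0,"ry":-0.2,"rz":-0.1},
    {"x":0,"y":0,"z":0.01,"rx":0,"ry":0,"rz":0},
    {"x":0,"y":0,"z":0.01,"rx":0,"ry":0,"rz":0},
    {"x":0,"y":0,"z":0.004,"rx":0,"ry":0,"rz":0},
    {"x":0,"y":0,"z":0,"rx":0,"ry":0,"rz":0}
  ]
}}

```text
time: 26.83
tool_pos: [0.5555, 0.0855, 0.1202]
ee_rot: [-3.141, 0.001, -0.786]
wrist_force: [-0.7, 0.0, 0.8]
width: 0.0563
```

```bash
python3 -c "
from h import *
plan((.5558,.0855,.118),-0.785,1)"
```

```text
t 26.83 pos [0.5555 0.0855 0.1202] yaw -0.7865 tilt [-0.0002  0.0012] F [-0.7  0.   0.8] T [-0.04 -0.05 -0.03] w 0.0563 j [0.05 0.84]
total tool [ 0.0002 -0.0002  0.0022] rotdeg [-0.04  0.05 -0.09] min rows 1
{"x":0.0002,"y":-0.0002,"z":0.0022,"rx":-0.0,"ry":0.1,"rz":-0.1}
```

Call:
{"op": "jog_arm", "data": {
  "claw": 0,
  "series": [
    {"x":0,"y":0,"z":0.001,"rx":0,"ry":0,"rz":0},
    {"x":0,"y":0,"z":0,"rx":0,"ry":0,"rz":0},
    {"x":0,"y":0,"z":0,"rx":0,"ry":0,"rz":0},
    {"x":0,"y":0,"z":0,"rx":0,"ry":0,"rz":0},
    {"x":0,"y":0,"z":0,"rx":0,"ry":0,"rz":0}
  ]
}}

```text
time: 27.25
tool_pos: [0.5554, 0.0859, 0.1194]
ee_rot: [-3.141, 0.002, -0.786]
wrist_force: [-0.6, -0.0, -1.7]
width: 0.0279
```

```bash
python3 -c "
from h import *
plan((.5558,.0855,.118),-0.785,1)"
```

```text
t 27.25 pos [0.5554 0.0859 0.1194] yaw -0.7861 tilt [-0.0006  0.002 ] F [-0.6 -0.  -1.7] T [-0.13 -0.05  0.09] w 0.0279 j [0.05 0.84]
total tool [0.0006 0.     0.0014] rotdeg [-0.06  0.1  -0.07] min rows 1
{"x":0.0006,"y":0.0000,"z":0.0014,"rx":-0.1,"ry":0.1,"rz":-0.1}
```

Call:
{"op": "jog_arm", "data": {
  "series": [
    {"x":0,"y":0,"z":-0.006,"rx":0,"ry":0,"rz":0},
    {"x":0,"y":0,"z":-0.01,"rx":0,"ry":0,"rz":0},
    {"x":0,"y":0,"z":-0.01,"rx":0,"ry":0,"rz":0}
  ]
}}

```text
time: 27.5
tool_pos: [0.5549, 0.0857, 0.1385]
ee_rot: [3.139, 0.005, -0.786]
wrist_force: [4.3, 0.4, -8.8]
width: 0.0281
```

```bash
python3 -c "
from h import *
plan((.5557,.0855,.19),-0.786,4)"
```

```text
t 27.5 pos [0.5549 0.0857 0.1385] yaw -0.7859 tilt [-0.0057  0.0015] F [ 4.3  0.4 -8.8] T [ 0.09 -1.02  0.02] w 0.0281 j [0.05 0.84]
total tool [ 0.0004 -0.0002 -0.0515] rotdeg [0.17 0.29 0.  ] min rows 2
{"x":0.0001,"y":-0.0001,"z":-0.0129,"rx":0.0,"ry":0.1,"rz":0.0}
{"x":0.0001,"y":-0.0001,"z":-0.0129,"rx":0.0,"ry":0.1,"rz":0.0}
{"x":0.0001,"y":-0.0001,"z":-0.0129,"rx":0.0,"ry":0.1,"rz":0.0}
{"x":0.0002,"y":-0.0001,"z":-0.0129,"rx":0.0,"ry":0.1,"rz":0.0}
```

Call:
{"op": "jog_arm", "data": {
  "series": [
    {"x":0.0006,"y":0,"z":-0.012,"rx":0.1,"ry":0.3,"rz":0},
    {"x":0,"y":0,"z":-0.013,"rx":0,"ry":0.1,"rz":0},
    {"x":0,"y":0,"z":-0.015,"rx":0,"ry":0,"rz":0},
    {"x":0,"y":0,"z":-0.02,"rx":0,"ry":0,"rz":0},
    {"x":0,"y":0,"z":-0.01,"rx":0,"ry":0,"rz":0}
  ]
}}

```text
time: 27.92
tool_pos: [0.5506, 0.0849, 0.2119]
ee_rot: [3.129, 0.007, -0.787]
wrist_force: [1.2, 0.2, -4.4]
width: 0.028
```

```bash
python3 -c "
from h import *
plan((.53,.305,.17),-0.786,8)"
```

```text
t 27.92 pos [0.5506 0.0849 0.2119] yaw -0.7867 tilt [-0.0136 -0.0038] F [ 1.2  0.2 -4.4] T [ 0.02 -0.2   0.06] w 0.028 j [0.05 0.84]
total tool [-0.1701 -0.1413  0.0414] rotdeg [ 0.7   0.4  -0.04] min rows 6
{"x":-0.0213,"y":-0.0177,"z":0.0052,"rx":0.1,"ry":0.0,"rz":-0.0}
{"x":-0.0213,"y":-0.0177,"z":0.0052,"rx":0.1,"ry":0.0,"rz":-0.0}
{"x":-0.0213,"y":-0.0177,"z":0.0052,"rx":0.1,"ry":0.0,"rz":-0.0}
{"x":-0.0213,"y":-0.0176,"z":0.0052,"rx":0.1,"ry":0.0,"rz":-0.0}
{"x":-0.0213,"y":-0.0176,"z":0.0052,"rx":0.1,"ry":0.0,"rz":-0.0}
{"x":-0.0213,"y":-0.0176,"z":0.0052,"rx":0.1,"ry":0.0,"rz":-0.0}
{"x":-0.0213,"y":-0.0176,"z":0.0052,"rx":0.1,"ry":0.0,"rz":-0.0}
{"x":-0.0213,"y":-0.0176,"z":0.0052,"rx":0.1,"ry":0.0,"rz":-0.0}
```

Call:
{"op": "jog_arm", "data": {
  "series": [
    {"x":-0.0213,"y":-0.0177,"z":0,"rx":0.1,"ry":0.1,"rz":0},
    {"x":-0.0213,"y":-0.0177,"z":0,"rx":0.1,"ry":0.1,"rz":0},
    {"x":-0.0213,"y":-0.0177,"z":0,"rx":0.1,"ry":0.1,"rz":0},
    {"x":-0.0213,"y":-0.0177,"z":0,"rx":0.1,"ry":0.1,"rz":0},
    {"x":-0.0213,"y":-0.0177,"z":0.005,"rx":0.1,"ry":0,"rz":0},
    {"x":-0.0213,"y":-0.0177,"z":0.005,"rx":0.1,"ry":0,"rz":0},
    {"x":-0.0213,"y":-0.0177,"z":0.005,"rx":0.1,"ry":0,"rz":0},
    {"x":-0.0213,"y":-0.0177,"z":0.005,"rx":0,"ry":0,"rz":0},
    {"x":0,"y":0,"z":0,"rx":0,"ry":0,"rz":0}
  ]
}}

```text
time: 28.67
tool_pos: [0.5287, 0.3111, 0.202]
ee_rot: [-3.141, -0.005, -0.795]
wrist_force: [-0.5, -0.2, -6.3]
width: 0.0278
```

```bash
python3 -c "
from h import *
plan((.53,.305,.11),-0.786,6)"
```

```text
t 28.67 pos [0.5287 0.3111 0.202 ] yaw -0.7953 tilt [ 0.004  -0.0027] F [-0.5 -0.2 -6.3] T [-0.06 -0.02  0.06] w 0.0278 j [0.44 1.24]
total tool [0.0049 0.0035 0.092 ] rotdeg [-0.05 -0.27 -0.53] min rows 3
{"x":0.0008,"y":0.0006,"z":0.0153,"rx":-0.0,"ry":-0.0,"rz":-0.1}
{"x":0.0008,"y":0.0006,"z":0.0153,"rx":-0.0,"ry":-0.0,"rz":-0.1}
{"x":0.0008,"y":0.0006,"z":0.0153,"rx":-0.0,"ry":-0.0,"rz":-0.1}
{"x":0.0008,"y":0.0006,"z":0.0153,"rx":-0.0,"ry":-0.0,"rz":-0.1}
{"x":0.0009,"y":0.0006,"z":0.0153,"rx":-0.0,"ry":-0.0,"rz":-0.1}
{"x":0.0009,"y":0.0006,"z":0.0153,"rx":-0.0,"ry":-0.0,"rz":-0.1}
```

Contact expected at TCP z ≈ 0.065. Descend to ~0.10 first.

Call:
{"op": "jog_arm", "data": {
  "series": [
    {"x":0.0008,"y":0.0006,"z":0.0153,"rx":0,"ry":-0.2,"rz":-0.1},
    {"x":0.0008,"y":0.0006,"z":0.0153,"rx":0,"ry":-0.1,"rz":-0.1},
    {"x":0.0008,"y":0.0006,"z":0.0153,"rx":0,"ry":0,"rz":-0.1},
    {"x":0.0008,"y":0.0006,"z":0.0153,"rx":0,"ry":0,"rz":0},
    {"x":0.0008,"y":0.0006,"z":0.015,"rx":0,"ry":0,"rz":0},
    {"x":0,"y":0,"z":0.01,"rx":0,"ry":0,"rz":0},
    {"x":0,"y":0,"z":0,"rx":0,"ry":0,"rz":0},
    {"x":0,"y":0,"z":0,"rx":0,"ry":0,"rz":0}
  ]
}}

```text
time: 29.33
tool_pos: [0.5257, 0.3062, 0.1163]
ee_rot: [3.135, 0.001, -0.784]
wrist_force: [-0.4, -0.1, -5.4]
width: 0.0278
```

```bash
python3 -c "
from h import *
plan((.53,.305,.075),-0.786,3)"
```

```text
t 29.33 pos [0.5257 0.3062 0.1163] yaw -0.7845 tilt [-0.0054 -0.0041] F [-0.4 -0.1 -5.4] T [ 0.   -0.08  0.03] w 0.0278 j [0.44 1.22]
total tool [ 0.0039 -0.0025  0.0413] rotdeg [0.39 0.05 0.09] min rows 1
{"x":0.0013,"y":-0.0008,"z":0.0138,"rx":0.1,"ry":0.0,"rz":0.0}
{"x":0.0013,"y":-0.0008,"z":0.0138,"rx":0.1,"ry":0.0,"rz":0.0}
{"x":0.0013,"y":-0.0008,"z":0.0138,"rx":0.1,"ry":0.0,"rz":0.0}
```

Call:
{"op": "jog_arm", "data": {
  "series": [
    {"x":0.0013,"y":-0.0008,"z":0.012,"rx":0.2,"ry":0,"rz":0},
    {"x":0.0013,"y":-0.0008,"z":0.012,"rx":0.1,"ry":0,"rz":0},
    {"x":0,"y":0,"z":0.01,"rx":0,"ry":0,"rz":0},
    {"x":0,"y":0,"z":0,"rx":0,"ry":0,"rz":0},
    {"x":0,"y":0,"z":0,"rx":0,"ry":0,"rz":0}
  ]
}}

```text
time: 29.75
tool_pos: [0.5306, 0.3056, 0.0824]
ee_rot: [-3.138, -0.001, -0.785]
wrist_force: [-0.6, -0.0, -5.8]
width: 0.0277
```

```bash
python3 -c "
from h import *
plan((.53,.305,.067),-0.786,1)"
```

```text
t 29.75 pos [0.5306 0.3056 0.0824] yaw -0.785 tilt [0.0031 0.0017] F [-0.6 -0.  -5.8] T [ 0.02 -0.07 -0.  ] w 0.0277 j [0.43 1.21]
total tool [-0.      0.0009  0.0154] rotdeg [-0.2  -0.06  0.06] min rows 1
{"x":-0.0000,"y":0.0009,"z":0.0154,"rx":-0.2,"ry":-0.1,"rz":0.1}
```

Call:
{"op": "jog_arm", "data": {
  "series": [
    {"x":0,"y":0,"z":0.005,"rx":-0.2,"ry":-0.1,"rz":0},
    {"x":0,"y":0,"z":0.005,"rx":0,"ry":0,"rz":0},
    {"x":0,"y":0,"z":0.004,"rx":0,"ry":0,"rz":0},
    {"x":0,"y":0,"z":0,"rx":0,"ry":0,"rz":0}
  ]
}}

```text
time: 30.08
tool_pos: [0.531, 0.3059, 0.0677]
ee_rot: [-3.141, 0.001, -0.785]
wrist_force: [0.5, 0.1, -5.4]
width: 0.0281
```

```bash
python3 -c "
from h import *
plan((.53,.305,.065),-0.786,1)"
```

```text
t 30.08 pos [0.531  0.3059 0.0677] yaw -0.7849 tilt [-0.      0.0009] F [ 0.5  0.1 -5.4] T [-0.03 -0.01  0.04] w 0.0281 j [0.43 1.21]
total tool [-0.0001  0.0014  0.0027] rotdeg [-0.03  0.04  0.06] min rows 1
{"x":-0.0001,"y":0.0014,"z":0.0027,"rx":-0.0,"ry":0.0,"rz":0.1}
```

Call:
{"op": "jog_arm", "data": {
  "series": [
    {"x":0,"y":0,"z":0.002,"rx":0,"ry":0,"rz":0},
    {"x":0,"y":0,"z":0.0025,"rx":0,"ry":0,"rz":0}
  ]
}}

```text
time: 30.25
tool_pos: [0.5317, 0.3064, 0.0655]
ee_rot: [-3.139, 0.0, -0.785]
wrist_force: [-3.6, -1.2, 8.3]
width: 0.0279
```

```bash
python3 -c "
from h import *
plan((.53,.305,.065),-0.786,1)"
```

```text
t 30.25 pos [0.5317 0.3064 0.0655] yaw -0.7847 tilt [0.0019 0.002 ] F [-3.6 -1.2  8.3] T [-0.29  0.97 -0.01] w 0.0279 j [0.43 1.21]
total tool [-0.0002  0.0022  0.0005] rotdeg [-0.16  0.    0.07] min rows 1
{"x":-0.0002,"y":0.0022,"z":0.0005,"rx":-0.2,"ry":0.0,"rz":0.1}
```

Contact on the board. Release.

Call:
{"op": "jog_arm", "data": {
  "claw": 0.6,
  "series": [
    {"x":0,"y":0,"z":0,"rx":0,"ry":0,"rz":0},
    {"x":0,"y":0,"z":0,"rx":0,"ry":0,"rz":0},
    {"x":0,"y":0,"z":0,"rx":0,"ry":0,"rz":0},
    {"x":0,"y":0,"z":0,"rx":0,"ry":0,"rz":0}
  ]
}}

```text
time: 30.58
tool_pos: [0.5358, 0.3083, 0.0721]
ee_rot: [-3.127, -0.005, -0.785]
wrist_force: [0.4, 0.2, -0.3]
width: 0.0513
```

```bash
python3 -c "
from h import *
plan((.531,.3055,.12),-0.786,3)"
```

```text
t 30.58 pos [0.5358 0.3083 0.0721] yaw -0.7845 tilt [0.014  0.0073] F [ 0.4  0.2 -0.3] T [-0.05 -0.04 -0.01] w 0.0513 j [0.43 1.21]
total tool [-0.0011  0.0046 -0.048 ] rotdeg [-0.86 -0.27  0.09] min rows 2
{"x":-0.0004,"y":0.0015,"z":-0.0160,"rx":-0.3,"ry":-0.1,"rz":0.0}
{"x":-0.0004,"y":0.0016,"z":-0.0160,"rx":-0.3,"ry":-0.1,"rz":0.0}
{"x":-0.0004,"y":0.0017,"z":-0.0160,"rx":-0.3,"ry":-0.1,"rz":0.0}
```

Call:
{"op": "jog_arm", "data": {
  "series": [
    {"x":0,"y":0.002,"z":0,"rx":-0.5,"ry":-0.2,"rz":0},
    {"x":0,"y":0.0015,"z":-0.01,"rx":-0.3,"ry":0,"rz":0},
    {"x":0,"y":0,"z":-0.02,"rx":0,"ry":0,"rz":0},
    {"x":0,"y":0,"z":-0.03,"rx":0,"ry":0,"rz":0},
    {"x":0,"y":0,"z":-0.035,"rx":0,"ry":0,"rz":0},
    {"x":0,"y":0,"z":-0.035,"rx":0,"ry":0,"rz":0},
    {"x":0,"y":0.02,"z":-0.02,"rx":0,"ry":0,"rz":0},
    {"x":0,"y":0.03,"z":-0.01,"rx":0,"ry":0,"rz":0},
    {"x":0,"y":0.03,"z":0,"rx":0,"ry":0,"rz":0},
    {"x":0,"y":0.03,"z":0,"rx":0,"ry":0,"rz":0},
    {"x":0,"y":0,"z":0,"rx":0,"ry":0,"rz":0}
  ]
}}

```text
time: 31.5
tool_pos: [0.4531, 0.2251, 0.2473]
ee_rot: [-3.139, -0.004, -0.783]
wrist_force: [0.2, 0.4, 0.7]
width: 0.0567
```

```bash
python3 -c "
from h import *
state()
w=shot('wrist','w14');save(w,'w14.pkl')
s=shot('scene','s14');save(s,'s14.pkl')
t=shot('top','t14');save(t,'t14.pkl')
im=s['img'][130:260,210:450,::-1]
cv2.imwrite('pics/s14a.png',cv2.resize(im,None,fx=3.3,fy=3.3,interpolation=cv2.INTER_CUBIC))
cv2.imwrite('pics/t14a.png',cv2.resize(t['img'][120:300,120:440,::-1],None,fx=2.5,fy=2.5,interpolation=cv2.INTER_CUBIC))"
```

```text
t 31.5 pos [0.4531 0.2251 0.2473] yaw -0.7834 tilt [ 0.0047 -0.0015] F [0.2 0.4 0.7] T [ 0.02 -0.06 -0.03] w 0.0567 j [0.35 1.13]
```

View pics/s14a.png

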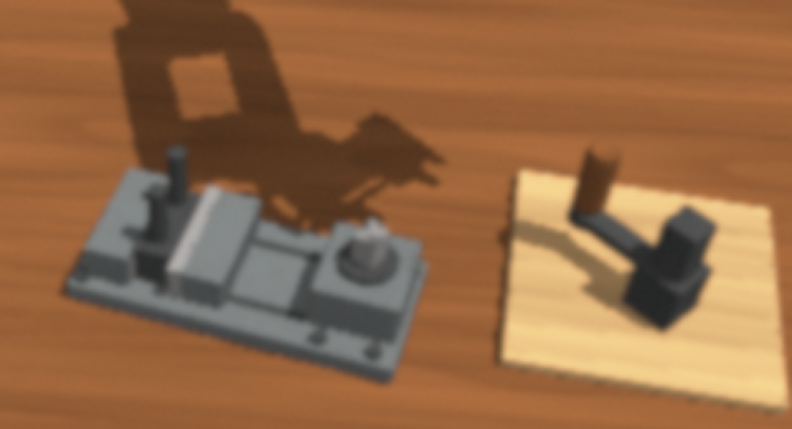

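View pics/w14.png

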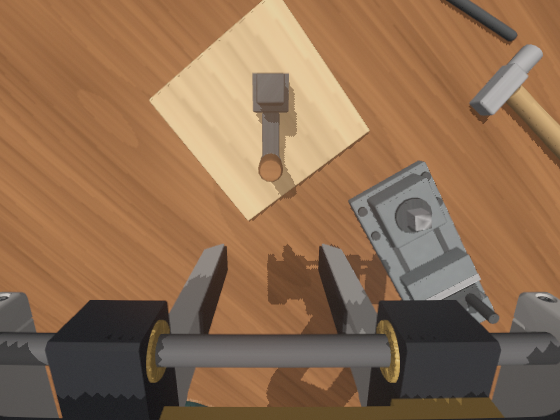

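View pics/t14a.png

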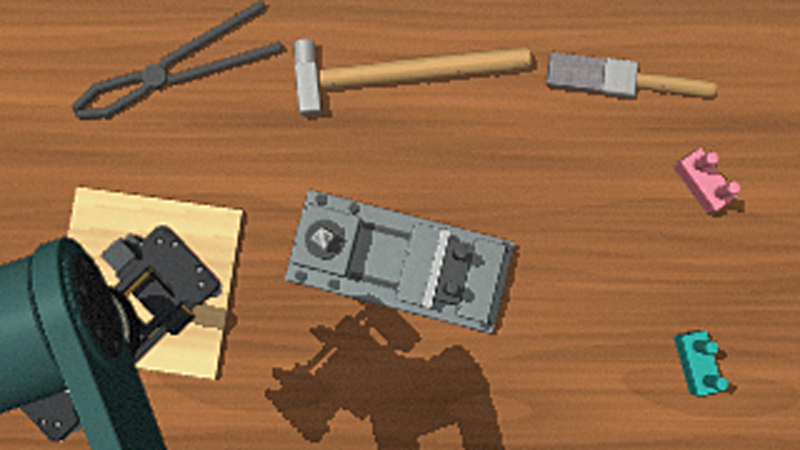

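```bash
python3 -c "
from h import *
plan((.46,-.08,.27),-0.5,9)"
```

```text
t 31.65 pos [0.456  0.2278 0.2459] yaw -0.7822 tilt [ 0.005 -0.   ] F [0.5 0.5 0.5] T [-0.06 -0.02  0.04] w 0.0567 j [0.35 1.14]
total tool [ 0.2198  0.2154 -0.0241] rotdeg [ -0.17  -0.23 -16.17] min rows 8
{"x":0.0244,"y":0.0239,"z":-0.0027,"rx":-0.0,"ry":-0.0,"rz":-1.8}
{"x":0.0237,"y":0.0247,"z":-0.0027,"rx":-0.0,"ry":-0.0,"rz":-1.8}
{"x":0.0229,"y":0.0254,"z":-0.0027,"rx":-0.0,"ry":-0.0,"rz":-1.8}
{"x":0.0221,"y":0.0261,"z":-0.0027,"rx":-0.0,"ry":-0.0,"rz":-1.8}
{"x":0.0212,"y":0.0268,"z":-0.0027,"rx":-0.0,"ry":-0.0,"rz":-1.8}
{"x":0.0204,"y":0.0275,"z":-0.0027,"rx":-0.0,"ry":-0.0,"rz":-1.8}
{"x":0.0195,"y":0.0281,"z":-0.0027,"rx":-0.0,"ry":-0.0,"rz":-1.8}
{"x":0.0186,"y":0.0287,"z":-0.0027,"rx":-0.0,"ry":-0.0,"rz":-1.8}
{"x":0.0177,"y":0.0293,"z":-0.0027,"rx":-0.0,"ry":-0.0,"rz":-1.8}
```

Call:
{"op": "jog_arm", "data": {
  "series": [
    {"x":0.0244,"y":0.024,"z":-0.003,"rx":0,"ry":0,"rz":-1.8},
    {"x":0.0237,"y":0.0247,"z":-0.003,"rx":0,"ry":0,"rz":-1.8},
    {"x":0.023,"y":0.0254,"z":-0.003,"rx":0,"ry":0,"rz":-1.8},
    {"x":0.022,"y":0.026,"z":-0.003,"rx":0,"ry":0,"rz":-1.8},
    {"x":0.021,"y":0.0268,"z":-0.003,"rx":0,"ry":0,"rz":-1.8},
    {"x":0.0204,"y":0.0275,"z":-0.003,"rx":0,"ry":0,"rz":-1.8},
    {"x":0.0195,"y":0.028,"z":-0.003,"rx":0,"ry":0,"rz":-1.8},
    {"x":0.0186,"y":0.0287,"z":-0.003,"rx":0,"ry":0,"rz":-1.8},
    {"x":0.0177,"y":0.0293,"z":-0.003,"rx":0,"ry":0,"rz":-1.8},
    {"x":0,"y":0,"z":0,"rx":0,"ry":0,"rz":0},
    {"x":0,"y":0,"z":0,"rx":0,"ry":0,"rz":0}
  ]
}}

```text
time: 32.57
tool_pos: [0.4741, -0.088, 0.267]
ee_rot: [-3.142, 0.007, -0.473]
wrist_force: [-0.1, -0.1, 0.3]
width: 0.0564
```

```bash
python3 -c "
from h import *
state()
w=shot('wrist','w15');save(w,'w15.pkl')
P=np.array([proj(w,(x,y,.05)) for x,y in [(.516,-.0746),(.5557,.0853)]]);print(P)
c=P[0].astype(int)
im=w['img'][max(0,c[1]-70):c[1]+70,max(0,c[0]-80):c[0]+80,::-1];print(max(0,c[1]-70),max(0,c[0]-80),im.shape)
cv2.imwrite('pics/w15a.png',cv2.resize(im,None,fx=4,fy=4,interpolation=cv2.INTER_CUBIC))"
```

```text
t 32.57 pos [ 0.4741 -0.088   0.267 ] yaw -0.4725 tilt [-0.006   0.0032] F [-0.1 -0.1  0.3] T [-0.   -0.06 -0.02] w 0.0564 j [-0.3   0.17]
[[298.36194429 163.22468219]
 [267.92109551  19.41646354]]
93 218 (140, 160, 3)
```

View pics/w15a.png

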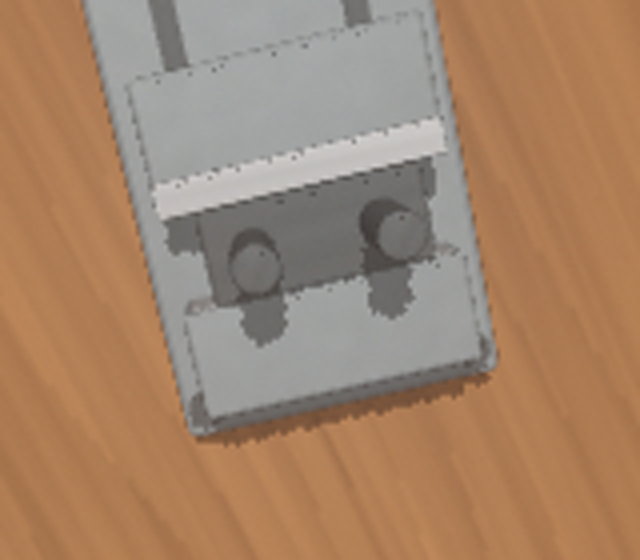

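Run:
```python
from h import *
import pickle
s=pickle.load(open('w15.pkl','rb'))
b=lambda u,v:((u+.5)/4-.5+218,(v+.5)/4-.5+93)
f=(.516,-.0746);t=1.328
def loc(P): 
  d=P[:2]-f;c,sn=np.cos(t),np.sin(t);return np.round([c*d[0]+sn*d[1],-sn*d[0]+c*d[1]],4)
for n,uv,z in [('back',b(130,85),.052),('back',b(425,10),.052),('jawfront',b(155,187),.052),('jawfront',b(441,118),.052),('padfront',b(163,219),.051),('padfront',b(446,152),.051),('fixed top',b(187,315),.052),('fixed top',b(467,252),.052),('prong',b(255,270),.105),('prong',b(403,233),.105)]: print(n,loc(atz(s,uv,z)))
```

```text
back [0.0708 0.044 ]
back [ 0.0716 -0.0456]
jawfront [0.0402 0.0439]
jawfront [ 0.0404 -0.0446]
padfront [0.0303 0.0439]
padfront [ 0.0303 -0.0444]
fixed top [-0.0001  0.0436]
fixed top [-0.0006 -0.0451]
prong [0.0151 0.0194]
prong [ 0.0157 -0.021 ]
```

```bash
python3 -c "
from h import *
state(); print(ticket.close_job())"
```

```text
t 32.62 pos [ 0.4742 -0.0879  0.2668] yaw -0.472 tilt [-0.0063  0.0024] F [-0.  -0.1  0.9] T [-0.04 -0.05  0.03] w 0.0567 j [-0.3   0.17]
the job is handed in; nothing more can be done
None
```

I stood the dark fork on the vise bed, fitted the crank on the square shaft and wound it by the knob about 14.7 rad clockwise until it came up solid. I then lifted the crank off, stood it upright on its board and handed the job in at 32.6 s.

**Last checks from the pictures and the wrist readings:**
- **Stop:** at the end of winding the force rose from about 5 N to 12–14 N and the knob stopped moving.
- **Clamping:** the moving jaw had travelled about 25.6 mm. The pad's front is 30.3 mm from the fixed jaw, which is the fork's thickness plus measuring error. The fork is upright, against the fixed jaw and within 1 mm of mid-jaw.
- **Crank:** it stands upright on the board about 9 mm from its original spot, with its arm pointing a different way from the start.
- **Other things:** the hammer, brush, tongs and look-alike forks are where they were. The robot was touching nothing.

**What disagreed or failed:**
- **Winding angle:** the knob wound slightly more than the screw's 14.5 rad range. I put that down to the socket's play and measuring error.
- **Crank angle at the end of winding:** the angle from the tool differed from the picture fit by 0.1 rad, and I regripped the crank by the picture.
- **Refused moves:** the first two move calls were refused because rows must name all six numbers; nothing moved.

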